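# Refill and close a water-filter cartridge

## Task

Refill the water-filter cartridge: drop every terracotta pellet through the funnel mouth into its tube, then lower the cover plate over the two pins until it lies flush. Then use the snap pliers to squeeze the two snap catches at the front fully home, one after the other, each between the pliers' jaws (do not push them with the fingers), and lay the pliers back flat on the chopping board. Leave the spice jar, the tub and the lemon where they stand.

Things in the scene. Friction and masses are not known exactly. Their poses are not given: they have to be found in the camera images.
- stand: Water-filter cartridge stand, fixed, white and grey plastic, base 116 (x) x 150 (y) x 10 mm. Origin under its centre on the worktop, z up; snap catches on its -x side. In its middle a tube with a funnel mouth. Pillars (40 x 20 mm, top at z 88 mm) at y = +45 and -45 mm; on each an upright steel pin at y = +42 / -42 mm, x 0, 8 mm in diameter, 22 mm high, tapered over its top 5 mm.
- well (a point): Floor of the tube, on its axis (stand x 0, y 0, 10 mm above the worktop), axes as the stand's. The tube's bore is 22 mm in diameter up to 48 mm above this point, then the funnel widens to the rim; five pellets pile up at most about to its top.
- mouth (a point): Centre of the funnel's rim, 88 mm above the worktop, level with the pillars' tops. Mouth 57 mm in diameter inside at the rim, narrowing to 22 mm over 30 mm of height.
- seat (a point): Where the cover's origin comes to lie when the cover lies flush on pillars and rim (same point as the mouth), axes as the stand's.
- snap_l_cap (a point): Centre of the left (stand +y) catch's black cap, 24 (x) x 6 (y) x 30 (z) mm, at stand x -41, z 73 mm, y +59 mm when open. It slides to stand -y onto the fixed tab beside it; tab and cap together measure 18 mm across when open, 11 mm closed. A tongue on it (stand x -42 to -16, z 98 to 104 mm) then reaches 4 mm over the cover's end and locks it; open it clears that end by 3 mm.
- snap_r_cap (a point): Centre of the right (stand -y) catch's cap, the mirror image of the left one: y -59 mm when open, it slides to +y.
- tab_l (a point): Centre of the fixed white tab behind the left cap at cap height (stand x -41, y +46.5, z 73 mm): 24 (x) x 5 (y) mm, top at z 86 mm, free in front and on its inner side. Below z 53 mm it has a thicker foot (y 44 to 54 mm). One jaw goes on its inner side, the other outside the cap; there is room to come from above or from the front.
- tab_r (a point): The same for the right catch: stand x -41, y -46.5, z 73 mm.
- snap_l (a joint): Left snap catch: 0 m open, 0.007 m fully home. It resists with about 6 N all the way and stays where it is left.
- snap_r (a joint): Right snap catch, as the left one.
- cover: Aluminium cover plate 56 (x) x 106 (y) x 8 mm, 160 g, origin under its centre, z up. Two through holes of 11 mm diameter at y = +42 and -42 mm. A black grip bar stands on its middle, 12 (x) x 40 (y) mm, from z 8 to z 33 mm. Either way round fits. It starts on the chopping board.
- pliers: Snap pliers lying flat on the board, 20 mm thick, 180 g; black handles, steel jaws. Origin at the underside between the handles, where to grip them (centre of mass within 10 mm); x points to the jaws. Open, the handles measure 61 mm over their outsides (y) here; they reach from x -40 to +30 mm, pivot at x 42 mm. The frame is that of one half (jaw at +y, handle at -y): midway only while open.
- pliers_dies (a point): Midway between the two upright round dies (10 mm diameter, 20 mm high) that end the open pliers' jaws, at pliers x 76, z 10 mm. Squeezing the handles brings the dies together: handles 61 / 55 / 31 mm over their outsides at the origin give about 34 / 30 / 11 mm of free gap between the dies, which move forward to pliers x 81 mm.
- pliers_jaw (a joint): Angle of the pliers' pivot: 0 rad open (a spring holds them open), 0.63 when the dies are 11 mm apart, 0.8 shut. The spring asks about 3 N at the handles at first and 8 N when shut; let go, they open by themselves.
- board: Wooden chopping board, fixed here, 200 (x) x 300 (y) x 22 mm, origin under its centre. Cover and pliers start on it, one at each end.
- pellet_1: Terracotta filter pellet, a disc 16 mm in diameter and 10 mm high with bevelled edges, 12 g, origin at the centre of one flat face (the underside at the start); three to five such pellets stand on the worktop to the left.
- pellet_2: Terracotta filter pellet, a disc 16 mm in diameter and 10 mm high with bevelled edges, 12 g, origin at the centre of one flat face (the underside at the start); three to five such pellets stand on the worktop to the left.
- pellet_3: Terracotta filter pellet, a disc 16 mm in diameter and 10 mm high with bevelled edges, 12 g, origin at the centre of one flat face (the underside at the start); three to five such pellets stand on the worktop to the left.
- pellet_4: Terracotta filter pellet, a disc 16 mm in diameter and 10 mm high with bevelled edges, 12 g, origin at the centre of one flat face (the underside at the start); three to five such pellets stand on the worktop to the left.
- pellet_5: Terracotta filter pellet, a disc 16 mm in diameter and 10 mm high with bevelled edges, 12 g, origin at the centre of one flat face (the underside at the start); three to five such pellets stand on the worktop to the left.
- spice_jar: Bystander: glass spice jar with a red cap, 45 x 45 x 106 mm, origin under its centre.
- tub: Bystander: small white yoghurt tub, 72 x 71 x 71 mm, origin under its centre.
- lemon: Bystander: a lemon, 71 x 53 x 51 mm, origin at its underside.
Not all that is in view belongs to the job. Leave any purple look-alike of the pliers alone.

How it is judged:
By the outcome, as a careful person would: the job done as asked, in the order asked, and still so for the second after the job is handed in, with the robot touching nothing.
Of pellet_1, pellet_2, pellet_3, pellet_4, pellet_5 only 3 to 5 are there at a start; the rules pass over those that are not, and their reading is None.
At some moment in a run one of cover, pliers may be knocked a few centimetres aside while the robot is not near it.
It also fails if it takes over 210 s, if anything falls off the work surface, if the arm or the gripper's body presses on something with over 40 N, if the wrist force passes 120 N, or if a joint passes its speed limit or range.

## Robot

A 7-joint arm with a two-finger parallel gripper is mounted at the origin on a cart in front of the work surface, level with it; the furniture and walls round the work are solid. World frame = base frame: x ahead of the robot, y to its left, z up, the work surface at z = 0. Lengths are in m, angles in rad, forces in N, time in s.
With the tool pointing down it reaches from about 0.4 to 0.75 m from the base axis. Payload 19.5 kg.
Tool frame: the origin (TCP) lies midway between the tips of the shut fingers; the grasp point (between the pads) lies 19 mm behind it; y points along the fingers, x is the direction in which the jaws open and shut, and the axes are right-handed (so a half turn about y gives the same grasp; the last joint's range is limited). The gripper opens to 85 mm and grips with 20 to 120 N. Pads are 22 mm wide; open, the fingers measure 114 mm over their backs; the gripper's body (76 mm by 85 mm) begins 54 mm behind the grasp point. The pads swing forward as they close: fully open they stand 13 mm farther back than shut.
Start: joints at [-1.234, 0.707, -0.028, 1.485, 0.022, 0.951, -0.075], TCP at [0.213, 0.534, 0.206] pointing down, gripper open.
Joint ranges: [-2.71, 2.71], [-0.32, 2.16], [-1.57, 1.52], [0, 2.45], [-1.46, 4.6], [0, 2.02], [-2.83, 2.83]. Speed limits (rad/s): [1.89, 1.89, 2.57, 2.57, 3.01, 3.01, 3.01].

## Interface

Orientations are given as a rotation vector (axis times angle).
In Python, from plant import robot gives the robot as it stands.
- The arm moves only by the tool arm_command, never from a script. Its argument "deltas" is a list of rows, each a list of 7 numbers: the shift along the world's x, y, z in m, then the turn, a rotation vector about the world's x, y, z in degrees, then the closure, from -1 (fully open) to 1 (shut). In form: [[dx, dy, dz, rx, ry, rz, hand], ...]. A call has 1 to 10 rows; each row shifts and turns the commanded pose from where the row before left it; what a row does not reach is not made up. A row lasts 1/12 s, in which the tool goes at most 41.7 mm and 7.16 degrees, less where a joint would pass 70% of its speed; a pose out of reach is approached as far as the arm can. A call with a gripper value outside its range is refused whole. The fingers move at their own pace and stop on an object; "newtons" is the grip in N (left out, the last holds). Time passes only in rows, so rows that do not move let the fingers close. It gives the time, the measured TCP pose, the force and the opening at its end, in the units of the state.
- robot.state(): the state, without advancing time (a new reading comes with each control period).
- robot.get_image(name): name is "scene" or "top" or "wrist"; returns the picture (420x560x3 uint8, red, green, blue); there is no depth.
- robot.calibration(name): a dict with "K" (3x3 intrinsics, pixels), "k1" (the pictures are not rectified: a ray, as slopes to the right and down, at radius r is drawn at 1 + k1 r^2 times it, then the intrinsics apply), "extrinsics" (4x4, takes a point from camera to world coordinates). Camera axes: x right, y down, z forward; pixel columns grow to the right and rows downward; lengths in m; the calibration is good to about 2 mm. A picture is of the moment at which its call begins: read the wrist's pose just before it. calibration takes no time and is no camera call; for the wrist camera it gives the pose at the moment of the call.
- robot.hand_in(): hands the job in, once; it reports no verdict.
Trained networks look in the newest picture that a camera, given by its name, has taken for a name from the list of things; names that differ only in an ending like _2 or _b are one class to them, and where a whole thing is asked for, a point or a joint stands for the part that bears it (a point fixed in the world has none). Each returns a list of dicts, best first, with "score" (0 to 1); they miss things now and then, are a little off and sometimes report something else, mostly with a low value. They report only what shows in the picture. A call takes as long as a camera call. They do not tell look-alikes from the thing itself.
- robot.recognise(camera, thing): "centre" ([x, y, z] in m, in world coordinates, good to about 4 mm: the middle of the surface that is visible of it).
The state is a dict: "time": time; "joint_positions": joint angles; "qd": joint speeds; "effort": joint torques, N m; "tool_pos": TCP position; "eef_rot": TCP orientation; "contact_force": force on the tool from outside, world axes, zero at the start; "torque": the same for the moment, N m; "opening": finger opening in m.
Only numpy, scipy, OpenCV 4.12 (cv2) and the standard library are available. Lean on these libraries where they do the work, as an engineer would, in place of code of your own. Each camera call takes 0.05 s, during which the arm holds its last target. There are 200 camera calls.

## Working session

There is one attempt and no reset: what is moved stays moved. The work goes in short steps, Python scripts to look and compute and a tool call to move; the robot and the scene stay as the last step left them, time stands still between calls to the robot, and variables do not carry over. Pictures are saved under pics/ and viewed, about 12 in all and at most 16, crops included, and the job is handed in when it is done.

Besides the shell and the picture viewer there is one more tool, called after ">>>" as name([rows], argument=value, ...), one row to a line, values as JSON. arm_command: Moves the arm, as the interface text tells. Its arguments: {"type":"object","properties":{"deltas":{"type":"array","items":{"type":"array","items":{"type":"number"}}},"newtons":{"type":"number"}},"required":["deltas"]}

```bash
mkdir -p pics; ls; cat > h.py <<'E'
import numpy as np, cv2
from scipy.spatial.transform import Rotation as R
from plant import robot
def snap(c,f=None):
    im=robot.get_image(c)
    if f: cv2.imwrite('pics/'+f,cv2.cvtColor(im,cv2.COLOR_RGB2BGR))
    return im
def ray(c,px,cal=None):
    C=cal or robot.calibration(c);K=np.array(C['K']);k=C['k1']
    d=(np.array(px,float)-K[:2,2])/[K[0,0],K[1,1]]
    u=d.copy()
    for _ in range(20): u=d/(1+k*(u@u))
    E=np.array(C['extrinsics']);v=E[:3,:3]@np.r_[u,1];return E[:3,3],v
def atz(c,px,z,cal=None):
    o,v=ray(c,px,cal);return o+v*(z-o[2])/v[2]
def proj(c,p,cal=None):
    C=cal or robot.calibration(c);E=np.array(C['extrinsics']);q=E[:3,:3].T@(np.array(p)-E[:3,3])
    s=q[:2]/q[2];s=s*(1+C['k1']*(s@s));K=np.array(C['K']);return s*[K[0,0],K[1,1]]+K[:2,2]
def st():
    s=robot.state();print('t',round(s['time'],2),'p',np.round(s['tool_pos'],4),'r',np.round(s['eef_rot'],3),'F',np.round(s['contact_force'],1),'op',round(s['opening'],4));return s
def tri(rs):
    A=0;b=0
    for o,v in rs:
        v=v/np.linalg.norm(v);P=np.eye(3)-np.outer(v,v);A=A+P;b=b+P@o
    return np.linalg.solve(A,b)
E
python3 - <<'E'
from h import *
s=st();print(R.from_rotvec(s['eef_rot']).as_matrix().round(2))
ims=[snap(c,f'a_{c}.png') for c in ('scene','top')]
cv2.imwrite('pics/a.png',cv2.cvtColor(np.vstack(ims)[:, :],cv2.COLOR_RGB2BGR))
for c in('scene','top'):
  C=robot.calibration(c);print(c,np.round(C['K'],0).tolist(),C['k1'],np.round(C['extrinsics'],3).tolist())
  for t in ['stand','cover','pliers','board','pellet_1','snap_l_cap','snap_r_cap','pliers_dies','tub','lemon','spice_jar','tab_l','tab_r']:
    print(c,t,[(np.round(d['centre'],3).tolist(),round(d['score'],2)) for d in robot.recognise(c,t)][:6])
E
```

```text
pics
t 0.0 p [0.2125 0.534  0.2056] r [-1.366 -0.925  0.927] F [-0.1  0.1 -0.2] op 0.0856
[[ 0.37 -0.   -0.93]
 [ 0.93 -0.    0.37]
 [-0.   -1.   -0.  ]]
scene [[407.0, 0.0, 280.0], [0.0, 407.0, 211.0], [0.0, 0.0, 1.0]] -0.07726091092709658 [[0.55, -0.56, 0.62, -0.22], [-0.835, -0.378, 0.4, -0.627], [0.011, -0.737, -0.676, 0.879], [0.0, 0.0, 0.0, 1.0]]
scene stand [([0.565, -0.033, 0.035], 0.76)]
scene cover [([0.454, -0.41, 0.028], 0.66)]
scene pliers [([0.501, -0.249, 0.038], 0.95), ([0.432, -0.571, 0.021], 0.95), ([0.529, 0.022, 0.084], 0.36)]
scene board [([0.448, -0.331, 0.023], 0.6), ([0.499, -0.227, 0.034], 0.44)]
scene pellet_1 []
scene snap_l_cap [([0.53, 0.02, 0.086], 0.53)]
scene snap_r_cap [([0.544, -0.093, 0.083], 0.54)]
scene pliers_dies [([0.499, -0.25, 0.04], 0.92), ([0.437, -0.573, 0.019], 0.63), ([0.546, -0.09, 0.086], 0.23)]
scene tub [([0.589, 0.123, 0.07], 0.71), ([0.454, -0.412, 0.028], 0.45)]
scene lemon []
scene spice_jar [([0.646, -0.224, 0.069], 0.6)]
scene tab_l [([0.561, -0.031, 0.042], 0.55), ([0.498, -0.228, 0.038], 0.4)]
scene tab_r [([0.561, -0.031, 0.042], 0.55), ([0.498, -0.228, 0.038], 0.4)]
top [[419.0, 0.0, 279.0], [0.0, 419.0, 211.0], [0.0, 0.0, 1.0]] -0.10244026940197917 [[0.022, -0.993, 0.112, 0.384], [-1.0, -0.023, -0.011, -0.146], [0.013, -0.112, -0.994, 1.519], [0.0, 0.0, 0.0, 1.0]]
top stand [([0.573, -0.028, 0.009], 0.8)]
top cover [([0.458, -0.403, 0.035], 0.94)]
top pliers [([0.449, -0.567, 0.018], 0.7), ([0.506, -0.254, 0.039], 0.54)]
top board [([0.474, -0.315, 0.019], 0.85)]
top pellet_1 []
top snap_l_cap []
top snap_r_cap []
top pliers_dies [([0.504, -0.254, 0.04], 0.68), ([0.445, -0.562, 0.024], 0.58)]
top tub [([0.602, 0.141, 0.067], 0.79)]
top lemon [([0.596, 0.277, 0.045], 0.78)]
top spice_jar [([0.654, -0.213, 0.107], 0.63)]
top tab_l [([0.57, -0.029, 0.013], 0.82)]
top tab_r [([0.57, -0.029, 0.013], 0.82)]
```

```bash
python3 - <<'E'
from h import *
a=cv2.imread('pics/a_top.png');cv2.imwrite('pics/b_top.png',cv2.resize(a[60:400],None,fx=1.42,fy=1.42,interpolation=cv2.INTER_CUBIC))
snap('wrist','a_wrist.png')
for t in ['pellet_1']:print([(np.round(d['centre'],3).tolist(),round(d['score'],2)) for d in robot.recognise('wrist',t)])
C=robot.calibration('wrist');print(np.round(C['extrinsics'],3),np.round(C['K'],0),C['k1'])
E
```

```text
[]
[[ 0.369  0.89   0.269  0.144]
 [ 0.929 -0.353 -0.108  0.561]
 [-0.001  0.29  -0.957  0.374]
 [ 0.     0.     0.     1.   ]] [[344.   0. 281.]
 [  0. 344. 205.]
 [  0.   0.   1.]] -0.0078482751459814
```

View pics/b_top.png

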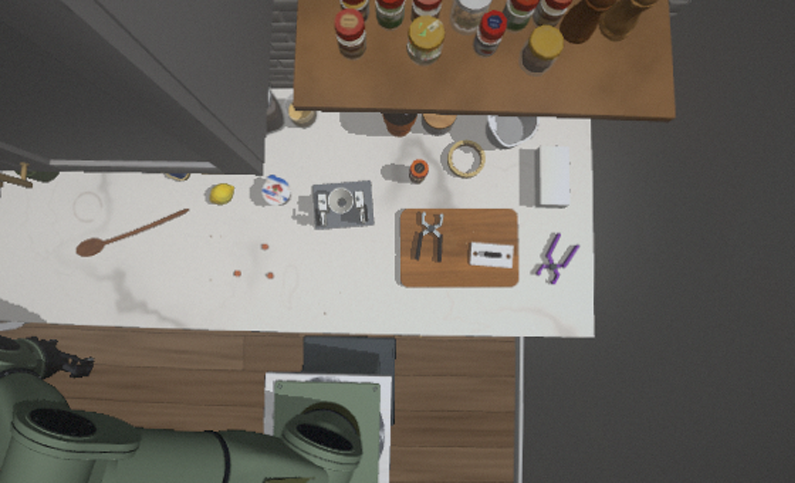

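View pics/a_scene.png

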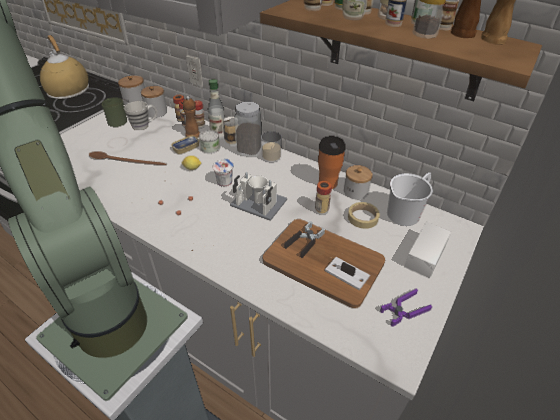

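View pics/a_wrist.png

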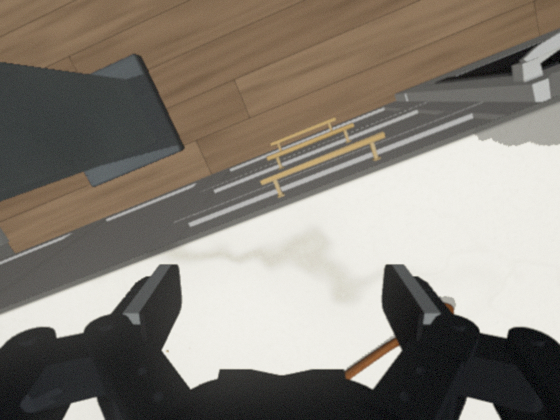

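```bash
cat > segm.py <<'E'
from h import *
def blobs(c,im):
    hsv=cv2.cvtColor(im,cv2.COLOR_RGB2HSV)
    m=((hsv[...,0]<12)&(hsv[...,1]>100)&(hsv[...,2]>90)).astype(np.uint8)
    n,l,s,ce=cv2.connectedComponentsWithStats(m)
    return [(ce[i].round(1),s[i,4]) for i in range(1,n) if s[i,4]>8]
E
python3 - <<'E'
from segm import *
B={}
for c in('top','scene'):
  im=cv2.cvtColor(cv2.imread(f'pics/a_{c}.png'),cv2.COLOR_BGR2RGB)
  B[c]=[b for b in blobs(c,im) if b[1]<60 and (150<b[0][0]<200) and 190<b[0][1]<260]
  for b in B[c]: print(c,b,atz(c,b[0],.006).round(4))
for a in B['top']:
  for b in B['scene']:
    p=tri([ray('top',a[0]),ray('scene',b[0])])
    e=np.linalg.norm(proj('top',p)-a[0])
    print(p.round(4),e.round(2))
E
```

```text
top (array([195.2, 191.6]), np.int32(14)) [0.6207 0.1437 0.006 ]
top (array([166.8, 252. ]), np.int32(10)) [0.3981 0.2374 0.006 ]
scene (array([190.5, 198. ]), np.int32(12)) [0.4675 0.1692 0.006 ]
scene (array([160., 202.]), np.int32(9)) [0.3967 0.2385 0.006 ]
scene (array([178.4, 212.4]), np.int32(13)) [0.3939 0.1532 0.006 ]
[ 0.5846  0.2038 -0.0803] 17.17
[ 0.5295  0.2196 -0.0406] 31.82
[ 0.5708  0.2286 -0.1414] 23.15
[0.4281 0.1943 0.0265] 13.64
[0.3975 0.2381 0.0056] 0.25
[ 0.418   0.2294 -0.0506] 7.92
```

```bash
python3 - <<'E'
import cv2,numpy as np
a=cv2.imread('pics/a_top.png');s=cv2.imread('pics/a_scene.png')
p=cv2.resize(a[170:270,205:375],None,fx=4.6,fy=4.6,interpolation=cv2.INTER_CUBIC)
cv2.imwrite('pics/c1.png',p)
q=cv2.resize(s[160:310,220:390],None,fx=4,fy=4,interpolation=cv2.INTER_CUBIC)
cv2.imwrite('pics/c2.png',q)
E
```

```text
(no output)
```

View pics/c1.png

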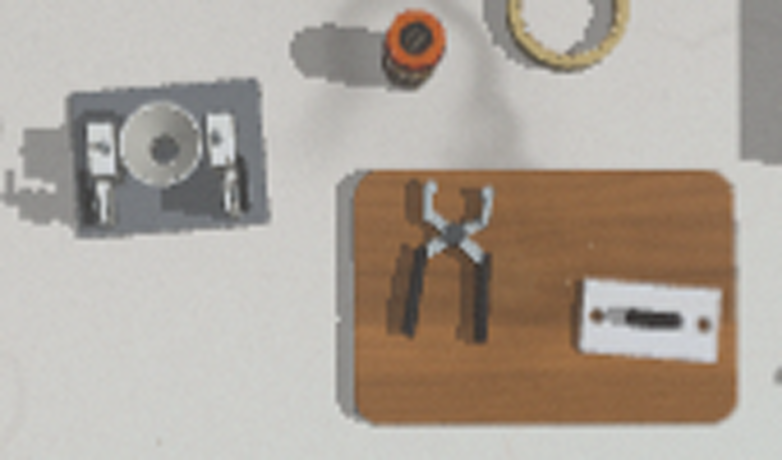

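View pics/c2.png

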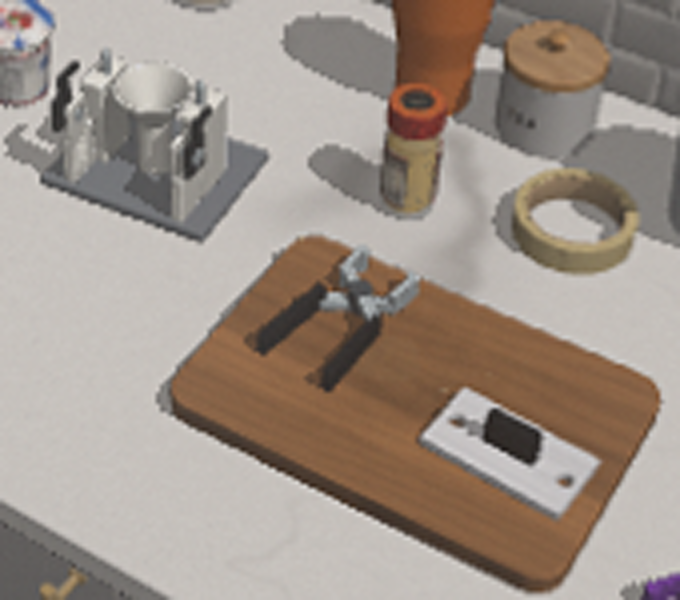

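Seen: three pellets at top pixels (167,252), (186,234), (190,254). The black pliers lie on the board with their jaws to +x, and the cover sits at the board's right end. The stand is turned by a few degrees, and the purple look-alike is off the board at the far right. I'm moving over the pellets now.

>>> arm_command([
  [0.02,-0.034,0,0,0,-6.6,0],
  [0.02,-0.034,0,0,0,-6.6,0],
  [0.02,-0.034,0,0,0,-6.6,0],
  [0.02,-0.034,0,0,0,-6.6,0],
  [0.02,-0.034,0,0,0,-6.6,0],
  [0.02,-0.034,0,0,0,-6.6,0],
  [0.02,-0.034,0,0,0,-6.6,0],
  [0.02,-0.034,0,0,0,-6.6,0],
  [0.02,-0.034,0,0,0,-6.6,0],
  [0.02,-0.034,0,0,0,-6.6,0],
], newtons=30)

```text
time: 2.33
tool_pos: [0.4133, 0.1925, 0.2063]
eef_rot: [-1.57, -0.027, 0.027]
contact_force: [0.3, 1.2, 0.1]
opening: 0.043
```

>>> arm_command([
  [0,0,0,0,0,0,-0.2],
  [0,0,0,0,0,0,-0.2],
  [0,0,0,0,0,0,-0.2],
])

```text
time: 2.58
tool_pos: [0.4124, 0.1947, 0.2061]
eef_rot: [-1.57, -0.032, 0.033]
contact_force: [0.1, 0.3, 0.4]
opening: 0.0511
```

```bash
python3 - <<'E'
from segm import *
s=st();cal=robot.calibration('wrist');im=snap('wrist','d.png')
print(R.from_rotvec(s['eef_rot']).as_matrix().round(3))
for b in blobs('wrist',im): print(b,atz('wrist',b[0],.006,cal).round(4))
print([(np.round(d['centre'],3).tolist(),round(d['score'],2)) for d in robot.recognise('wrist','pellet_1')])
E
```

```text
t 2.58 p [0.4124 0.1947 0.2061] r [-1.57  -0.032  0.033] F [0.1 0.3 0.4] op 0.0511
[[ 0.999 -0.    -0.041]
 [ 0.041  0.     0.999]
 [-0.    -1.     0.   ]]
(array([269.1, 130.6]), np.int32(148)) [0.3973 0.2373 0.006 ]
(array([330.1, 195.7]), np.int32(132)) [0.4673 0.1692 0.006 ]
(array([263.8, 207.1]), np.int32(127)) [0.394  0.1528 0.006 ]
(array([466.7, 229.7]), np.int32(11)) [0.6275 0.1355 0.006 ]
(array([463.2, 234.1]), np.int32(12)) [0.6245 0.1299 0.006 ]
(array([487.1, 235.2]), np.int32(36)) [0.6525 0.1297 0.006 ]
(array([460.6, 238.1]), np.int32(11)) [0.6225 0.1249 0.006 ]
(array([456.8, 243. ]), np.int32(13)) [0.6193 0.1186 0.006 ]
(array([482.9, 256.4]), np.int32(226)) [0.6534 0.1029 0.006 ]
(array([473.2, 249.6]), np.int32(37)) [0.6401 0.1111 0.006 ]
[([0.399, 0.24, 0.008], 0.57), ([0.468, 0.175, 0.008], 0.51)]
```

>>> arm_command([
  [-0.005,0.014,-0.035,0,0,0,-0.2],
  [-0.005,0.014,-0.035,0,0,0,-0.2],
  [-0.0054,0.0145,-0.035,0,0,0,-0.2],
  [0,0,-0.039,0,0,0,-0.2],
  [0,0,-0.039,0,0,0,-0.2],
  [0,0,-0.021,0,0,0,-0.2],
  [0,0,0,0,0,0,-0.2],
  [0,0,0,0,0,0,1],
  [0,0,0,0,0,0,1],
  [0,0,0,0,0,0,1],
], newtons=30)

```text
time: 3.52
tool_pos: [0.3978, 0.2374, 0.0037]
eef_rot: [-1.569, -0.033, 0.031]
contact_force: [-0.5, 0.4, 0.3]
opening: 0.0152
```

>>> arm_command([
  [0,0,0,0,0,0,1],
  [0,0,0,0,0,0,1],
  [0,0,0,0,0,0,1],
])

```text
time: 3.77
tool_pos: [0.3975, 0.237, 0.0027]
eef_rot: [-1.57, -0.032, 0.031]
contact_force: [-0.4, 0.4, -0.0]
opening: 0.0001
```

```bash
python3 - <<'E'
from h import *
# stand fit from top & scene: crop pixels
T=lambda x,y:(x/4.6+205,y/4.6+170)
S=lambda x,y:(x/4+220,y/4+160)
print('rim top',atz('top',T(162,143),.088).round(4),'rim scene',atz('scene',S(153,90),.088).round(4))
a=[ray('top',T(162,143)),ray('scene',S(153,90))];print('tri',tri(a).round(4))
c=[atz('top',T(*p),.010) for p in [(78,238),(270,222),(262,79),(68,95)]]
for p in c: print('base corner',p.round(4))
print('base mean',np.mean(c,0).round(4), np.degrees(np.arctan2(*( (c[1]-c[0])[:2]))))
for a,b in zip(c,c[1:]+c[:1]): d=b-a; print(np.linalg.norm(d).round(3), np.degrees(np.arctan2(d[1],d[0])).round(1))
for n,q in (('holeL',(597,316)),('holeR',(704,324))): print(n,atz('top',T(*q),.030).round(4))
for n,q in (('holeL',(458,421)),('holeR',(566,481))): print(n,'sc',atz('scene',S(*q),.030).round(4))
for n,q,z in (('pivot',(455,236),.042),('h1',(408,335),.042),('h2',(481,340),.042),('d1',(431,184),.042),('d2',(488,188),.042)): print(n,atz('top',T(*q),z).round(4))
E
```

```text
rim top [ 0.5784 -0.0291  0.088 ] rim scene [ 0.5763 -0.03    0.088 ]
tri [ 0.5785 -0.0287  0.086 ]
base corner [0.5122 0.0409 0.01  ]
base corner [ 0.5283 -0.1096  0.01  ]
base corner [ 0.642  -0.1003  0.01  ]
base corner [0.6256 0.0531 0.01  ]
base mean [ 0.577 -0.029  0.01 ] 173.87161636216786
0.151 -83.9
0.114 4.7
0.154 96.1
0.114 -173.9
holeL [ 0.4591 -0.365   0.03  ]
holeR [ 0.4546 -0.4486  0.03  ]
holeL sc [ 0.4589 -0.3662  0.03  ]
holeR sc [ 0.453  -0.4494  0.03  ]
pivot [ 0.5178 -0.2529  0.042 ]
h1 [ 0.4409 -0.2181  0.042 ]
h2 [ 0.4383 -0.2741  0.042 ]
d1 [ 0.5576 -0.2338  0.042 ]
d2 [ 0.5555 -0.2779  0.042 ]
```

```bash
python3 - <<'E'
from segm import *
st();snap('wrist','e.png');snap('scene','e2.png')
w=cv2.imread('pics/e.png');s=cv2.imread('pics/e2.png')
cv2.imwrite('pics/e3.png',np.hstack([w[60:380,100:480],cv2.resize(s[170:250,110:215],(420,320))]))
E
```

```text
t 3.77 p [0.3975 0.237  0.0027] r [-1.57  -0.032  0.031] F [-0.4  0.4 -0. ] op 0.0001
```

View pics/e3.png

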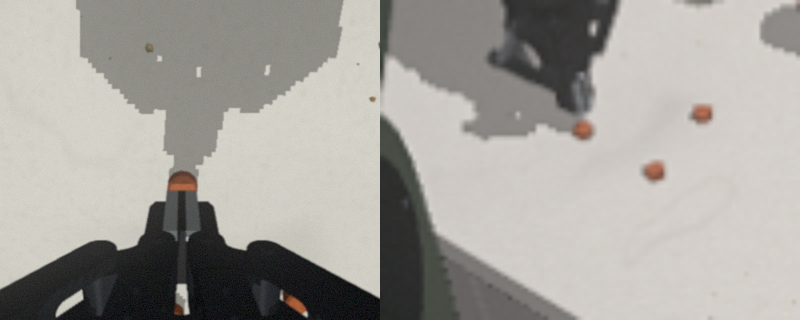

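```bash
python3 - <<'E'
from segm import *
s=st();C=robot.calibration('wrist');im=cv2.cvtColor(cv2.imread('pics/e.png'),cv2.COLOR_BGR2RGB)
for b in blobs('wrist',im):
  if b[1]>60: print('w',b,atz('wrist',b[0],.006,C).round(4),atz('wrist',b[0],.01,C).round(4))
for b in blobs('s',cv2.cvtColor(cv2.imread('pics/e2.png'),cv2.COLOR_BGR2RGB)):
  if b[1]<60 and 100<b[0][0]<220 and 180<b[0][1]<240: print('s',b,atz('scene',b[0],.006).round(4))
print('TCP proj',proj('wrist',s['tool_pos'],C), 'tool tips +-11mm y', proj('wrist',s['tool_pos']+np.array([0,.011,0]),C),proj('wrist',s['tool_pos']-np.array([0,.011,0]),C), proj('wrist',s['tool_pos']+np.array([0,0,.019]),C))
E
```

```text
t 3.87 p [0.3973 0.2368 0.0024] r [-1.57  -0.032  0.031] F [ 0.5 -0.4 -0.5] op 0.0001
w (array([282.6, 243. ]), np.int32(401)) [0.3974 0.2396 0.006 ] [0.3974 0.2413 0.01  ]
w (array([395.6, 364.2]), np.int32(194)) [0.4667 0.1657 0.006 ] [0.4649 0.1692 0.01  ]
s (array([190.5, 198. ]), np.int32(12)) [0.4675 0.1692 0.006 ]
s (array([160.2, 202.2]), np.int32(11)) [0.3963 0.2372 0.006 ]
s (array([178.4, 212.4]), np.int32(13)) [0.3939 0.1532 0.006 ]
TCP proj [282.17002678 245.14008511] tool tips +-11mm y [283.05455185 225.69422561] [281.31605388 263.91135867] [282.28327999 261.16486387]
```

>>> arm_command([
  [0,0,0.02,0,0,0,1],
  [0,0,0.02,0,0,0,1],
  [0,0,0.02,0,0,0,1],
  [0,0,0,0,0,0,1],
])

```text
time: 4.2
tool_pos: [0.3981, 0.2372, 0.0648]
eef_rot: [-1.569, -0.034, 0.029]
contact_force: [0.1, -0.5, -0.0]
opening: -0.0
```

```bash
python3 - <<'E'
from segm import *
s=st();C=robot.calibration('wrist');im=snap('wrist','f.png');i2=snap('scene','f2.png')
for b in blobs('wrist',im):
  if b[1]>60: print('w',b,atz('wrist',b[0],.006,C).round(4))
for b in blobs('s',i2):
  if b[1]<60 and 100<b[0][0]<220 and 180<b[0][1]<240: print('s',b,atz('scene',b[0],.006).round(4))
w=cv2.imread('pics/f.png');s=cv2.imread('pics/f2.png')
cv2.imwrite('pics/f3.png',np.hstack([w[60:380,100:480],cv2.resize(s[170:250,110:215],(420,320))]))
E
```

```text
t 4.2 p [0.3981 0.2372 0.0648] r [-1.569 -0.034  0.029] F [ 0.1 -0.5 -0. ] op -0.0
w (array([280.7, 211.4]), np.int32(360)) [0.3974 0.237  0.006 ]
w (array([371.9, 297.7]), np.int32(130)) [0.4689 0.1714 0.006 ]
s (array([190.5, 198. ]), np.int32(12)) [0.4675 0.1692 0.006 ]
s (array([160. , 202.2]), np.int32(10)) [0.396  0.2378 0.006 ]
s (array([178.5, 212.3]), np.int32(14)) [0.3945 0.1533 0.006 ]
```

View pics/f3.png

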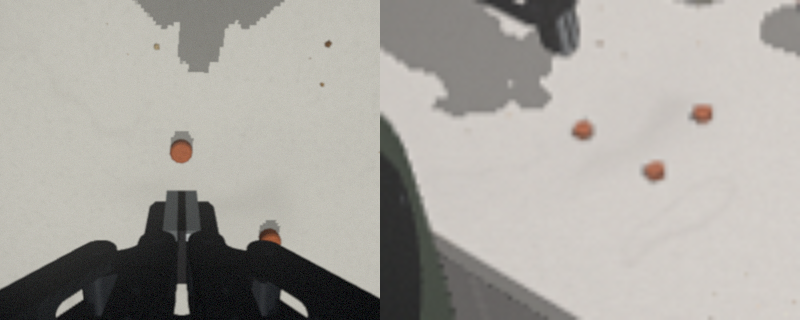

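```bash
python3 - <<'E'
from h import *
s=robot.state();p=s['tool_pos']
for d in (0,.01,.02,.03): print(d,(proj('scene',p+np.array([0,0,d]))-[110,170])*4+[380,0])
C=robot.calibration('wrist')
for d in (0,.01,.02,.03):
  for e in (0,.011): print(d,e,proj('wrist',p+np.array([0,e,d]),C)-[100,60], proj('wrist',p+np.array([.01,e,d]),C)-[100,60])
E
```

```text
0 [568.7523041   74.61243396]
0.01 [566.33435681  64.8036583 ]
0.02 [563.89434812  54.89342253]
0.03 [561.43203143  44.88033531]
0 0 [182.17163251 185.1150538 ] [200.98378671 185.82452788]
0 0.011 [183.05955861 165.6640239 ] [202.20687656 166.40069623]
0.01 0 [182.24136586 193.12125382] [202.09402622 193.86364764]
0.01 0.011 [183.18073034 172.72480474] [203.40743811 173.49735349]
0.02 0 [182.31926153 202.06524705] [203.33405004 202.84357653]
0.02 0.011 [183.31637783 180.62976672] [204.75126622 181.44171124]
0.03 0 [182.40683871 212.12170981] [204.72797883 212.9393765 ]
0.03 0.011 [183.46925579 189.53969173] [206.26559057 190.39505611]
```

>>> arm_command([
  [0,0.04,-0.02,0,0,0,1],
  [0,0,-0.03,0,0,0,1],
  [0,0,-0.01,0,0,0,1],
  [0,0,-0.003,0,0,0,1],
  [0,0,0,0,0,0,1],
])

```text
time: 4.72
tool_pos: [0.397, 0.2728, -0.0]
eef_rot: [-1.572, -0.029, 0.032]
contact_force: [-0.7, -0.2, -0.0]
opening: -0.0002
```

>>> arm_command([
  [0,0,-0.004,0,0,0,1],
  [0,0,-0.004,0,0,0,1],
  [0,0,-0.002,0,0,0,1],
  [0,0,0,0,0,0,1],
])

```text
time: 5.05
tool_pos: [0.3973, 0.2738, -0.0095]
eef_rot: [-1.571, -0.031, 0.031]
contact_force: [0.0, 0.3, -0.7]
opening: 0.0002
```

>>> arm_command([
  [0,0,-0.002,0,0,0,1],
  [0,0,-0.001,0,0,0,1],
  [0,0,0,0,0,0,1],
])

```text
time: 5.3
tool_pos: [0.3972, 0.274, -0.0127]
eef_rot: [-1.571, -0.031, 0.032]
contact_force: [0.2, 0.1, -0.2]
opening: 0.0001
```

>>> arm_command([
  [0,0,-0.002,0,0,0,1],
  [0,0,-0.001,0,0,0,1],
  [0,0,0,0,0,0,1],
])

```text
time: 5.55
tool_pos: [0.3971, 0.2739, -0.0158]
eef_rot: [-1.571, -0.031, 0.032]
contact_force: [0.3, 0.4, 0.4]
opening: 0.0001
```

>>> arm_command([
  [0,0,-0.002,0,0,0,1],
  [0,0,0,0,0,0,1],
  [0,0,0,0,0,0,1],
])

```text
time: 5.8
tool_pos: [0.3972, 0.274, -0.0176]
eef_rot: [-1.571, -0.031, 0.032]
contact_force: [0.0, 0.7, -0.1]
opening: -0.0001
```

>>> arm_command([
  [0,0,-0.0015,0,0,0,1],
  [0,0,0,0,0,0,1],
  [0,0,0,0,0,0,1],
])

```text
time: 6.05
tool_pos: [0.3972, 0.2739, -0.0191]
eef_rot: [-1.571, -0.031, 0.032]
contact_force: [-0.1, -0.2, -0.6]
opening: -0.0002
```

>>> arm_command([
  [0,0,-0.0015,0,0,0,1],
  [0,0,0,0,0,0,1],
  [0,0,0,0,0,0,1],
])

```text
time: 6.3
tool_pos: [0.3972, 0.274, -0.0206]
eef_rot: [-1.571, -0.031, 0.032]
contact_force: [-0.4, 0.1, 0.0]
opening: 0.0002
```

>>> arm_command([
  [0,0,-0.0015,0,0,0,1],
  [0,0,0,0,0,0,1],
  [0,0,0,0,0,0,1],
])

```text
time: 6.55
tool_pos: [0.3972, 0.274, -0.0221]
eef_rot: [-1.571, -0.031, 0.032]
contact_force: [1.0, 0.3, 0.1]
opening: 0.0002
```

>>> arm_command([
  [0,0,-0.001,0,0,0,1],
  [0,0,0,0,0,0,1],
  [0,0,0,0,0,0,1],
])

```text
time: 6.8
tool_pos: [0.3972, 0.274, -0.0231]
eef_rot: [-1.571, -0.031, 0.032]
contact_force: [0.4, -0.4, 0.3]
opening: 0.0005
```

```bash
python3 - <<'E'
from h import *
st();snap('scene','g.png');snap('wrist','gw.png')
s=cv2.imread('pics/g.png');w=cv2.imread('pics/gw.png')
cv2.imwrite('pics/g3.png',np.hstack([w[60:380,100:480],cv2.resize(s[150:230,100:205],(420,320))]))
print((proj('scene',robot.state()['tool_pos'])-[100,150])*4+[380,0])
E
```

```text
t 6.8 p [ 0.3972  0.274  -0.0231] r [-1.571 -0.031  0.032] F [ 0.4 -0.4  0.3] op 0.0005
[597.08367597 218.09880707]
```

View pics/g3.png

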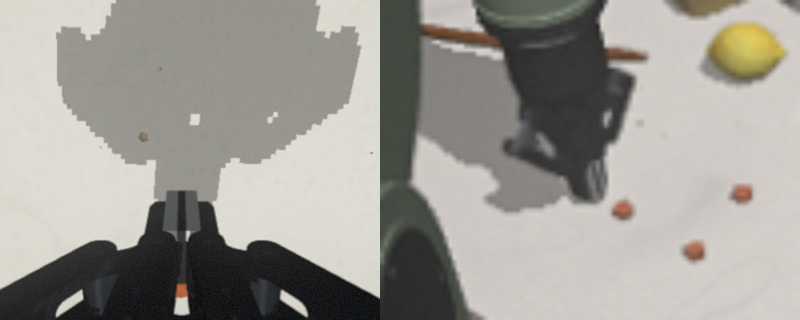

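>>> arm_command([
  [0,0,-0.001,0,0,0,1],
  [0,0,-0.001,0,0,0,1],
  [0,0,0,0,0,0,1],
])

```text
time: 7.15
tool_pos: [0.3972, 0.274, -0.0251]
eef_rot: [-1.57, -0.031, 0.032]
contact_force: [-0.5, -0.5, -0.0]
opening: 0.0002
```

>>> arm_command([
  [0,0,0.02,0,0,0,0.2],
  [0,-0.0,0.02,0,0,0,-0.2],
  [0,-0.0365,0.005,0,0,0,-0.2],
  [0,0,0,0,0,0,-0.2],
  [0,0,0,0,0,0,-0.2],
])

```text
time: 7.57
tool_pos: [0.3976, 0.2364, 0.0203]
eef_rot: [-1.571, -0.03, 0.03]
contact_force: [0.6, 1.6, -0.2]
opening: 0.0512
```

>>> arm_command([
  [0,0,-0.02,0,0,0,-0.2],
  [0,0,-0.02,0,0,0,-0.2],
  [0,0,-0.004,0,0,0,-0.2],
  [0,0,0,0,0,0,0.2],
  [0,0,0,0,0,0,1],
  [0,0,0,0,0,0,1],
  [0,0,0,0,0,0,1],
  [0,0,0,0,0,0,1],
], newtons=30)

```text
time: 8.23
tool_pos: [0.3974, 0.2378, -0.0233]
eef_rot: [-1.57, -0.032, 0.031]
contact_force: [-1.1, 1.4, 7.8]
opening: 0.0135
```

>>> arm_command([
  [0,0,0.001,0,0,0,0.3],
  [0,0,0,0,0,0,0.2],
  [0,0,-0.004,0,0,0,0.2],
  [0,0,0,0,0,0,0.4],
  [0,0,0,0,0,0,1],
  [0,0,0,0,0,0,1],
  [0,0,0,0,0,0,1],
  [0,0,0,0,0,0,1],
], newtons=30)

```text
time: 8.9
tool_pos: [0.3982, 0.238, -0.0251]
eef_rot: [-1.569, -0.034, 0.029]
contact_force: [-4.1, -2.5, 67.6]
opening: 0.0146
```

>>> arm_command([
  [0,0,0.003,0,0,0,1],
  [0,0,0,0,0,0,1],
  [0,0,0,0,0,0,1],
])

```text
time: 9.15
tool_pos: [0.3973, 0.2375, -0.0242]
eef_rot: [-1.571, -0.032, 0.031]
contact_force: [-0.3, -0.4, -0.3]
opening: 0.014
```

>>> arm_command([
  [0,0,0.02,0,0,0,1],
  [0,0,0.03,0,0,0,1],
  [0,0,0.03,0,0,0,1],
  [0,0,0,0,0,0,1],
])

```text
time: 9.48
tool_pos: [0.3983, 0.2381, 0.0595]
eef_rot: [-1.568, -0.034, 0.029]
contact_force: [-0.1, 0.8, -0.3]
opening: 0.0135
```

```bash
python3 - <<'E'
from segm import *
s=st();C=robot.calibration('wrist');im=snap('wrist','i.png')
for b in blobs('wrist',im):
  if b[1]>60: print('w',b,atz('wrist',b[0],.006,C).round(4))
print(proj('wrist',s['tool_pos']+np.array([0,0,.025]),C))
E
```

```text
t 9.48 p [0.3983 0.2381 0.0595] r [-1.568 -0.034  0.029] F [-0.1  0.8 -0.3] op 0.0135
w (array([281.8, 276.7]), np.int32(832)) [0.4004 0.1903 0.006 ]
w (array([367.5, 303.2]), np.int32(89)) [0.4647 0.1708 0.006 ]
w (array([272. , 322.6]), np.int32(260)) [0.3946 0.1514 0.006 ]
[282.47054226 266.83211606]
```

>>> arm_command([
  [0.01,-0.0,0.035,0,0,0,1],
  [0.02,-0.03,0.012,0,0,0,1],
  [0.02,-0.03,0,0,0,0,1],
  [0.02,-0.03,0,0,0,0,1],
  [0.02,-0.03,0,0,0,0,1],
  [0.02,-0.03,0,0,0,0,1],
  [0.02,-0.03,0,0,0,0,1],
  [0.02,-0.03,0,0,0,0,1],
  [0.015,-0.03,0,0,0,0,1],
  [0.0145,-0.027,0,0,0,3,1],
])

```text
time: 10.37
tool_pos: [0.5771, -0.0317, 0.1016]
eef_rot: [-1.57, -0.07, 0.072]
contact_force: [0.1, -0.3, 0.1]
opening: 0.0139
```

>>> arm_command([
  [0,0,0,0,0,0,1],
  [0,0,0,0,0,0,1],
])

```text
time: 10.53
tool_pos: [0.5766, -0.0311, 0.1015]
eef_rot: [-1.57, -0.07, 0.072]
contact_force: [0.4, 1.8, -0.5]
opening: 0.0137
```

```bash
python3 - <<'E'
from segm import *
s=st();C=robot.calibration('wrist');im=snap('wrist','j.png')
print(proj('wrist',s['tool_pos']+np.array([0,0,.025]),C))
for p in ([.5775,-.029,.088],[.5775,-.029,.048]): print(proj('wrist',p,C))
print({t:[(np.round(d['centre'],3).tolist(),round(d['score'],2)) for d in robot.recognise('wrist',t)][:2] for t in ('snap_l_cap','snap_r_cap','stand')})
E
```

```text
t 10.53 p [ 0.5766 -0.0311  0.1015] r [-1.57  -0.07   0.072] F [ 0.4  1.8 -0.5] op 0.0137
[282.26134133 266.96120109]
[284.14210149 232.25714088]
[283.75887377 210.58549077]
{'snap_l_cap': [([0.538, 0.028, 0.104], 0.83)], 'snap_r_cap': [], 'stand': [([0.581, -0.004, 0.049], 0.69)]}
```

View pics/j.png

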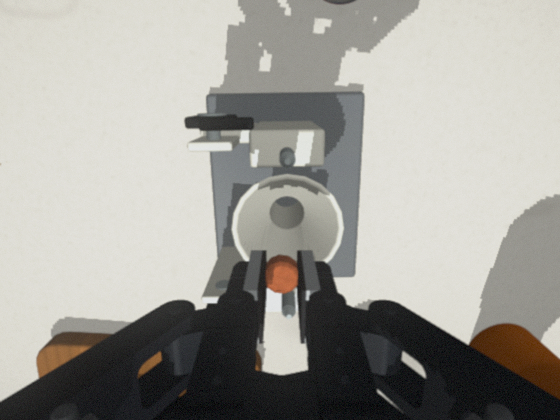

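The pellet is held at about (282,272), and the rim's centre is at (288,232). That puts the mouth 2–3 mm further in +x. I'm shifting by that much and dropping the pellet.

>>> arm_command([
  [0.003,0.002,-0.015,0,0,0,1],
  [0,0,-0.02,0,0,0,1],
  [0,0,0,0,0,0,1],
  [0,0,0,0,0,0,0.4],
  [0,0,0,0,0,0,0.4],
  [0,0,0,0,0,0,0.4],
  [0,0,0,0,0,0,0.4],
  [0,0,0.02,0,0,0,0.4],
  [0,0,0.02,0,0,0,0.2],
  [-0.002,0.01,0,0,0,0,0],
])

```text
time: 11.57
tool_pos: [0.5794, -0.0194, 0.1116]
eef_rot: [-1.571, -0.075, 0.067]
contact_force: [0.1, -0.7, 0.9]
opening: 0.0425
```

```bash
python3 - <<'E'
from segm import *
s=st();C=robot.calibration('wrist');im=snap('wrist','k.png')
for b in blobs('wrist',im): print(b)
print(proj('wrist',[.58,-.029,.02],C))
E
```

```text
t 11.57 p [ 0.5794 -0.0194  0.1116] r [-1.571 -0.075  0.067] F [ 0.1 -0.7  0.9] op 0.0425
(array([280.8, 212.4]), np.int32(96))
(array([544.9, 365.3]), np.int32(9))
[281.02273662 209.61757128]
```

>>> arm_command([
  [-0.019,0.0315,0,0,0,0,-0.2],
  [-0.019,0.0315,0,0,0,0,-0.2],
  [-0.019,0.0315,0,0,0,0,-0.2],
  [-0.019,0.0315,-0.01,0,0,0,-0.2],
  [-0.019,0.0315,-0.02,0,0,0,-0.2],
  [-0.0174,0.031,-0.02,0,0,0,-0.2],
  [0,0,-0.03,0,0,0,-0.2],
  [0,0,-0.02,0,0,0,-0.2],
  [0,0,0,0,0,0,-0.2],
])

```text
time: 12.37
tool_pos: [0.4637, 0.1708, 0.0051]
eef_rot: [-1.571, -0.07, 0.077]
contact_force: [0.5, -0.6, -0.9]
opening: 0.0514
```

```bash
python3 - <<'E'
from segm import *
s=st();C=robot.calibration('wrist');im=snap('wrist','l.png')
for b in blobs('wrist',im):
  if b[1]>60: print('w',b,atz('wrist',b[0],.006,C).round(4))
E
```

```text
t 12.37 p [0.4637 0.1708 0.0051] r [-1.571 -0.07   0.077] F [ 0.5 -0.6 -0.9] op 0.0514
w (array([288.7, 249.9]), np.int32(638)) [0.4673 0.1688 0.006 ]
w (array([149.4, 265.5]), np.int32(647)) [0.3935 0.1524 0.006 ]
```

>>> arm_command([
  [0.0035,-0.002,-0.012,0,0,0,-0.2],
  [0,0,-0.012,0,0,0,-0.2],
  [0,0,-0.005,0,0,0,0],
  [0,0,0,0,0,0,0.3],
  [0,0,0,0,0,0,1],
  [0,0,0,0,0,0,1],
  [0,0,0,0,0,0,1],
  [0,0,0,0,0,0,1],
])

```text
time: 13.08
tool_pos: [0.4693, 0.1688, -0.0203]
eef_rot: [-1.569, -0.073, 0.072]
contact_force: [-0.2, -1.0, 8.4]
opening: 0.0132
```

>>> arm_command([
  [0,0,0,0,0,0,1],
  [0,0,0.01,0,0,0,1],
  [0,0,0.03,0,0,0,1],
  [0,0,0.03,0,0,0,1],
  [0,0,0.035,0,0,0,1],
  [0,0,0.025,0,0,0,1],
  [0,0,0,0,0,0,1],
])

```text
time: 13.67
tool_pos: [0.4704, 0.1694, 0.114]
eef_rot: [-1.567, -0.077, 0.068]
contact_force: [0.2, 0.4, 0.3]
opening: 0.0133
```

```bash
python3 - <<'E'
from segm import *
s=st();C=robot.calibration('wrist');im=snap('wrist','m.png')
for b in blobs('wrist',im):
  if b[1]>60: print('w',b,atz('wrist',b[0],.006,C).round(4))
E
```

```text
t 13.67 p [0.4704 0.1694 0.114 ] r [-1.567 -0.077  0.068] F [0.2 0.4 0.3] op 0.0133
w (array([188.3, 204.1]), np.int32(248)) [0.3938 0.1527 0.006 ]
w (array([281.8, 268.4]), np.int32(778)) [0.4775 0.1004 0.006 ]
w (array([483.4, 257.4]), np.int32(74)) [0.6547 0.1271 0.006 ]
w (array([463.1, 276.1]), np.int32(77)) [0.6411 0.1074 0.006 ]
w (array([475.9, 286.3]), np.int32(425)) [0.6554 0.0982 0.006 ]
```

>>> arm_command([
  [0.018,-0.033,0,0,0,0,1],
  [0.018,-0.033,0,0,0,0,1],
  [0.018,-0.033,0,0,0,0,1],
  [0.018,-0.033,0,0,0,0,1],
  [0.018,-0.033,0,0,0,0,1],
  [0.018,-0.033,0,0,0,0,1],
  [0,0,0,0,0,0,1],
  [0,0,-0.01,0,0,0,1],
])

```text
time: 14.38
tool_pos: [0.5775, -0.0311, 0.0995]
eef_rot: [-1.57, -0.071, 0.069]
contact_force: [0.2, 1.4, -0.0]
opening: 0.0132
```

>>> arm_command([
  [0.002,0.002,-0.013,0,0,0,1],
  [0,0,-0.02,0,0,0,1],
  [0,0,0,0,0,0,1],
  [0,0,0,0,0,0,0.4],
  [0,0,0,0,0,0,0.4],
  [0,0,0,0,0,0,0.4],
  [0,0,0,0,0,0,0.4],
  [0,0,0.02,0,0,0,0.4],
  [0,0,0.02,0,0,0,0.2],
  [-0.002,0.01,0,0,0,0,0],
])

```text
time: 15.22
tool_pos: [0.5786, -0.019, 0.1096]
eef_rot: [-1.571, -0.075, 0.067]
contact_force: [0.8, -0.7, 0.2]
opening: 0.0427
```

```bash
python3 - <<'E'
from segm import *
s=st();C=robot.calibration('wrist');im=snap('wrist','k2.png')
for b in blobs('wrist',im): print(b)
for z in (.02,.03): print(proj('wrist',[.58,-.029,z],C))
E
```

```text
t 15.22 p [ 0.5786 -0.019   0.1096] r [-1.571 -0.075  0.067] F [ 0.8 -0.7  0.2] op 0.0427
(array([283.6, 216. ]), np.int32(169))
[282.00564346 210.96029787]
[282.09616882 215.03033736]
```

>>> arm_command([
  [-0.031,0.0285,0,0,0,0,-0.2],
  [-0.031,0.0285,0,0,0,0,-0.2],
  [-0.031,0.0285,0,0,0,0,-0.2],
  [-0.031,0.0285,-0.01,0,0,0,-0.2],
  [-0.031,0.0285,-0.02,0,0,0,-0.2],
  [-0.029,0.0285,-0.02,0,0,0,-0.2],
  [0,0,-0.03,0,0,0,-0.2],
  [0,0,-0.015,0,0,0,-0.2],
  [0,0,0,0,0,0,-0.2],
])

```text
time: 16.02
tool_pos: [0.3994, 0.1466, 0.0129]
eef_rot: [-1.57, -0.071, 0.076]
contact_force: [0.8, 0.3, 1.1]
opening: 0.0509
```

```bash
python3 - <<'E'
from segm import *
s=st();C=robot.calibration('wrist');im=snap('wrist','n.png')
for b in blobs('wrist',im):
  if b[1]>60: print('w',b,atz('wrist',b[0],.006,C).round(4))
E
```

```text
t 16.02 p [0.3994 0.1466 0.0129] r [-1.57  -0.071  0.076] F [0.8 0.3 1.1] op 0.0509
w (array([273.4, 229.2]), np.int32(600)) [0.3941 0.1525 0.006 ]
```

>>> arm_command([
  [-0.005,0.006,-0.012,0,0,0,-0.2],
  [0,0,-0.02,0,0,0,-0.2],
  [0,0,-0.004,0,0,0,0],
  [0,0,0,0,0,0,0.3],
  [0,0,0,0,0,0,1],
  [0,0,0,0,0,0,1],
  [0,0,0,0,0,0,1],
  [0,0,0,0,0,0,1],
  [0,0,0,0,0,0,1],
])

```text
time: 16.82
tool_pos: [0.3997, 0.1538, -0.0171]
eef_rot: [-1.571, -0.069, 0.076]
contact_force: [0.3, -0.5, 8.8]
opening: 0.0117
```

>>> arm_command([
  [0,0,0.01,0,0,0,1],
  [0,0,0.03,0,0,0,1],
  [0,0,0.03,0,0,0,1],
  [0,0,0.035,0,0,0,1],
  [0,0,0.025,0,0,0,1],
  [0,0,0,0,0,0,1],
])

```text
time: 17.32
tool_pos: [0.4003, 0.1544, 0.1168]
eef_rot: [-1.569, -0.072, 0.073]
contact_force: [0.8, -0.5, -1.2]
opening: 0.0113
```

```bash
python3 - <<'E'
from segm import *
s=st();C=robot.calibration('wrist');im=snap('wrist','m2.png')
for b in blobs('wrist',im):
  if b[1]>60: print('w',b,atz('wrist',b[0],.006,C).round(4))
E
```

```text
t 17.32 p [0.4003 0.1544 0.1168] r [-1.569 -0.072  0.073] F [ 0.8 -0.5 -1.2] op 0.0113
w (array([281.6, 267. ]), np.int32(672)) [0.4065 0.085  0.006 ]
```

>>> arm_command([
  [0.022,-0.023,0,0,0,0,1],
  [0.022,-0.023,0,0,0,0,1],
  [0.022,-0.023,0,0,0,0,1],
  [0.022,-0.023,0,0,0,0,1],
  [0.022,-0.023,0,0,0,0,1],
  [0.022,-0.023,0,0,0,0,1],
  [0.022,-0.023,0,0,0,0,1],
  [0.022,-0.023,0,0,0,0,1],
  [0,0,0,0,0,0,1],
  [0,0,-0.01,0,0,0,1],
])

```text
time: 18.2
tool_pos: [0.5758, -0.0315, 0.1024]
eef_rot: [-1.572, -0.067, 0.075]
contact_force: [0.3, 1.1, 0.6]
opening: 0.0111
```

>>> arm_command([
  [0.004,0.002,-0.015,0,0,0,1],
  [0,0,-0.02,0,0,0,1],
  [0,0,0,0,0,0,1],
  [0,0,0,0,0,0,0.4],
  [0,0,0,0,0,0,0.4],
  [0,0,0,0,0,0,0.4],
  [0,0,0,0,0,0,0.4],
  [0,0,0.02,0,0,0,0.4],
  [0,0,0.02,0,0,0,0.2],
  [-0.002,0.01,0,0,0,0,0],
])

```text
time: 19.03
tool_pos: [0.5788, -0.02, 0.1106]
eef_rot: [-1.573, -0.07, 0.072]
contact_force: [0.7, -0.3, 0.9]
opening: 0.0424
```

```bash
python3 - <<'E'
from segm import *
s=st();C=robot.calibration('wrist');im=snap('wrist','k3.png')
for b in blobs('wrist',im): print(b)
for z in (.02,.03,.04): print(proj('wrist',[.58,-.029,z],C))
im=snap('top','k3t.png')
for b in blobs('top',im): 
  if b[1]<60:print(b, atz('top',b[0],.006).round(3))
for t in ('cover','pliers','pliers_dies'): print(t,[(np.round(d['centre'],3).tolist(),round(d['score'],2)) for d in robot.recognise('top',t)][:3])
E
```

```text
t 19.03 p [ 0.5788 -0.02    0.1106] r [-1.573 -0.07   0.072] F [ 0.7 -0.3  0.9] op 0.0424
(array([281.8, 214.4]), np.int32(219))
[282.54246057 209.19511403]
[282.57038833 213.21426937]
[282.60042759 217.53773079]
(array([243. ,  46.6]), np.int32(46)) [ 1.193 -0.011  0.006]
(array([342.8,  87.7]), np.int32(24)) [ 1.035 -0.397  0.006]
(array([248. ,  86.6]), np.int32(14)) [ 1.029 -0.036  0.006]
(array([284.4, 150.8]), np.int32(36)) [ 0.781 -0.179  0.006]
(array([ 68.5, 232.1]), np.int32(30)) [0.46  0.61  0.006]
(array([ 59.6, 235.1]), np.int32(41)) [0.448 0.644 0.006]
cover [([0.488, -0.434, 0.031], 0.97)]
pliers [([0.503, -0.255, 0.041], 0.55), ([0.448, -0.566, 0.018], 0.46), ([0.654, -0.212, 0.107], 0.28)]
pliers_dies [([0.452, -0.565, 0.022], 0.81), ([0.505, -0.253, 0.044], 0.71)]
```

>>> arm_command([
  [-0.015,-0.03,0.02,0,0,0,-0.2],
  [-0.015,-0.038,0.01,0,0,0,-0.2],
  [-0.015,-0.038,0.01,0,0,0,-0.2],
  [-0.015,-0.038,0.01,0,0,0,-0.2],
  [-0.01,-0.038,0.01,0,0,0,-0.2],
  [-0.01,-0.038,0.01,0,0,0,-0.2],
  [-0.01,-0.038,0.01,0,0,0,-0.2],
  [0,-0.038,0,0,0,0,-0.2],
  [0,-0.038,0,0,0,0,-0.2],
  [0,-0.038,0,0,0,0,-0.2],
])

```text
time: 20.12
tool_pos: [0.4867, -0.3914, 0.1865]
eef_rot: [-1.572, -0.067, 0.077]
contact_force: [0.8, 0.2, -0.3]
opening: 0.0511
```

>>> arm_command([
  [0,0,0,0,0,0,-0.2],
  [0,0,0,0,0,0,-0.2],
])

```text
time: 20.28
tool_pos: [0.4863, -0.391, 0.1854]
eef_rot: [-1.571, -0.064, 0.076]
contact_force: [0.5, 0.8, 0.0]
opening: 0.0511
```

```bash
python3 - <<'E'
from segm import *
s=st();C=robot.calibration('wrist');im=snap('wrist','o.png');import pickle;pickle.dump(C,open('o.pkl','wb'))
print([(np.round(d['centre'],3).tolist(),round(d['score'],2)) for d in robot.recognise('wrist','cover')])
im=snap('top','ot.png')
E
```

```text
t 20.28 p [ 0.4863 -0.391   0.1854] r [-1.571 -0.064  0.076] F [0.5 0.8 0. ] op 0.0511
[([0.488, -0.424, 0.032], 0.85)]
```

View pics/o.png

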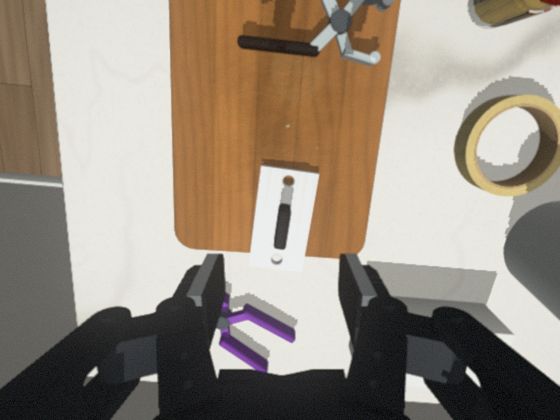

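The cover has been knocked to the board's −y edge and overhangs it by a few mm. Its holes are at (288,181) and (277,259), with the bar between them. The pliers are unmoved.

```bash
python3 - <<'E'
from h import *
import pickle;C=pickle.load(open('o.pkl','rb'))
a,b=[atz('wrist',p,.030,C) for p in((288,181),(277,259))]
c=[atz('wrist',p,.030,C) for p in((261,166),(319,172),(303,271),(250,267))]
print(a.round(4),b.round(4),((a+b)/2).round(4),np.linalg.norm(a-b),np.degrees(np.arctan2(-(a-b)[0],(a-b)[1])))
print(np.mean(c,0).round(4),[np.linalg.norm(c[i]-c[(i+1)%4]).round(4) for i in range(4)],[np.degrees(np.arctan2(-(q:=c[i]-c[j])[0],q[1])).round(1) for i,j in((0,3),(1,2))])
t=cv2.imread('pics/ot.png');cv2.imwrite('pics/ot2.png',t)
print('bar top at z.055',[atz('wrist',p,.055,C).round(4) for p in((284,206),(281,248))])
s=robot.state();M=R.from_rotvec(s['eef_rot']).as_matrix();print('tool x yaw',np.degrees(np.arctan2(M[1,0],M[0,0])))
E
```

```text
[ 0.4912 -0.3917  0.03  ] [ 0.4878 -0.475   0.03  ] [ 0.4895 -0.4333  0.03  ] 0.0834097874172822 -2.3440439807862945
[ 0.4901 -0.4332  0.03  ] [np.float64(0.0557), np.float64(0.1061), np.float64(0.0556), np.float64(0.1074)] [np.float64(-2.0), np.float64(-2.1)]
bar top at z.055 [array([ 0.4889, -0.4094,  0.055 ]), array([ 0.49  , -0.4511,  0.055 ])]
tool x yaw 5.3546491885566345
```

>>> arm_command([
  [0,-0.02,-0.02,0,0,-4,-0.2],
  [0.0035,-0.0223,-0.03,0,0,-3.5,-0.2],
  [0,0,-0.035,0,0,0,-0.2],
  [0,0,-0.035,0,0,0,-0.2],
  [0,0,-0.025,0,0,0,-0.2],
  [0,0,0,0,0,0,-0.2],
  [0,0,0,0,0,0,-0.2],
])

```text
time: 21.02
tool_pos: [0.4914, -0.4304, 0.0418]
eef_rot: [-1.571, 0.035, -0.024]
contact_force: [-0.2, -0.9, 0.8]
opening: 0.0514
```

```bash
python3 - <<'E'
from h import *
s=st();C=robot.calibration('wrist');im=snap('wrist','p.png')
M=R.from_rotvec(s['eef_rot']).as_matrix();print('tool x yaw',np.degrees(np.arctan2(M[1,0],M[0,0])))
for p in ((.4898,-.4333,.055),(.4912,-.3917,.03)): print(proj('wrist',p,C))
g=cv2.cvtColor(im,cv2.COLOR_RGB2HSV);m=((g[...,2]<60)).astype(np.uint8);m[:150]=0;m[:,:240]=0;m[:,330:]=0;m[270:]=0
n,l,q,ce=cv2.connectedComponentsWithStats(m);print([(q[i].tolist(),ce[i].round(1).tolist()) for i in range(1,n) if q[i,4]>30])
E
```

```text
t 21.02 p [ 0.4914 -0.4304  0.0418] r [-1.571  0.035 -0.024] F [-0.2 -0.9  0.8] op 0.0514
tool x yaw -2.1418814826438854
[279.07297621 261.15042911]
[279.33426229 168.74982994]
[]
```

>>> arm_command([
  [-0.0015,-0.003,-0.017,0,0,0,-0.2],
  [0,0,-0.017,0,0,0,0],
  [0,0,0,0,0,0,0.4],
  [0,0,0,0,0,0,1],
  [0,0,0,0,0,0,1],
  [0,0,0,0,0,0,1],
  [0,0,0,0,0,0,1],
  [0,0,0,0,0,0,1],
], newtons=60)

```text
time: 21.73
tool_pos: [0.4906, -0.4349, 0.0099]
eef_rot: [-1.574, 0.033, -0.027]
contact_force: [-1.6, 2.2, 10.4]
opening: 0.0108
```

>>> arm_command([
  [0,0,0.01,0,0,0,1],
  [0,0,0.02,0,0,0,1],
  [0,0,0.03,0,0,0,1],
  [0,0,0.035,0,0,0,1],
  [0,0,0.035,0,0,0,1],
  [0,0,0,0,0,0,1],
  [0,0,0,0,0,0,1],
])

```text
time: 22.32
tool_pos: [0.4903, -0.4349, 0.1406]
eef_rot: [-1.575, 0.033, -0.028]
contact_force: [0.2, -0.5, -3.5]
opening: 0.011
```

```bash
python3 - <<'E'
from h import *
import pickle
s=st();C=robot.calibration('wrist');im=snap('wrist','q.png');pickle.dump((C,s),open('q.pkl','wb'))
cv2.imwrite('pics/q2.png',cv2.cvtColor(cv2.resize(im[60:300,160:400],None,fx=2.5,fy=2.5,interpolation=cv2.INTER_CUBIC),cv2.COLOR_RGB2BGR))
E
```

```text
t 22.32 p [ 0.4903 -0.4349  0.1406] r [-1.575  0.033 -0.028] F [ 0.2 -0.5 -3.5] op 0.011
```

View pics/q2.png

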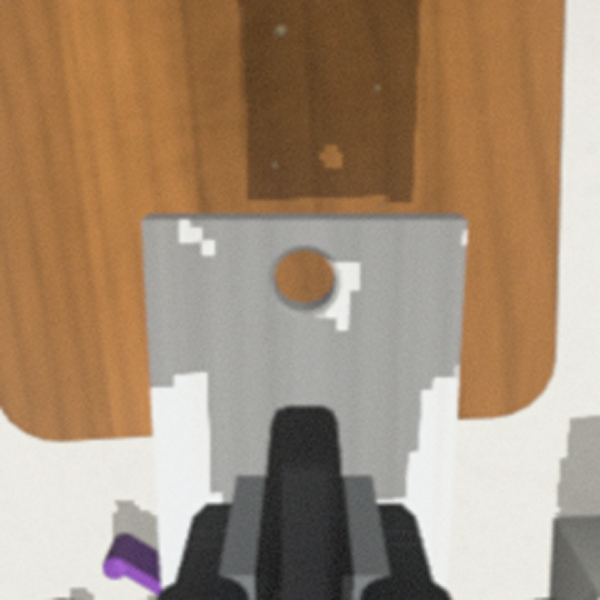

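```bash
python3 - <<'E'
from h import *
import pickle;C,s=pickle.load(open('q.pkl','rb'))
M=R.from_rotvec(s['eef_rot']).as_matrix();print(M.round(3))
for z in (.1587,.1607,.1627):
  print(z,[(M.T@(atz('wrist',p,z,C)-s['tool_pos'])*1000).round(1).tolist() for p in ((282,170.4),(217.2,146.8),(347.2,146.8))])
# stand refinement from image j at tool (.5766,-.0311,.1015): pins etc
E
```

```text
[[ 0.999 -0.003  0.038]
 [-0.038 -0.004  0.999]
 [-0.003 -1.    -0.004]]
0.1587 [[-0.2, -18.3, 43.8], [-28.3, -18.2, 54.1], [28.1, -18.4, 54.2]]
0.1607 [[-0.2, -20.3, 44.2], [-28.0, -20.3, 54.4], [27.7, -20.4, 54.5]]
0.1627 [[-0.2, -22.3, 44.6], [-27.6, -22.3, 54.7], [27.3, -22.4, 54.7]]
```

```bash
python3 - <<'E'
from h import *
import pickle
C,s=pickle.load(open('q.pkl','rb'))
def T(p,r):
    m=np.eye(4);m[:3,:3]=R.from_rotvec(r).as_matrix();m[:3,3]=p;return m
X=np.linalg.inv(T(s['tool_pos'],s['eef_rot']))@np.array(C['extrinsics'])
for n,p,r in(('k3',[.5788,-.02,.1106],[-1.573,-.07,.072]),('j',[.5766,-.0311,.1015],[-1.57,-.07,.072])):
    D=dict(C);D['extrinsics']=T(p,r)@X;pickle.dump(D,open(n+'.pkl','wb'))
im=cv2.imread('pics/k3.png');cv2.imwrite('pics/k4.png',cv2.resize(im[70:310,180:400],None,fx=2.5,fy=2.5,interpolation=cv2.INTER_CUBIC))
E
```

```text
(no output)
```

View pics/k4.png

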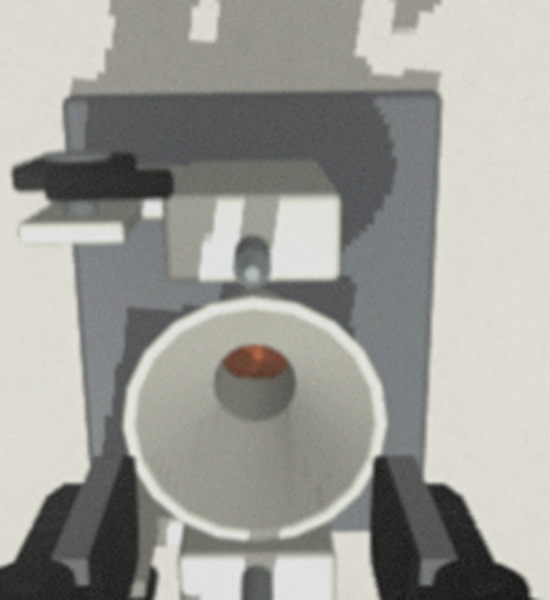

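```bash
python3 - <<'E'
from h import *
import pickle;C=pickle.load(open('k3.pkl','rb'))
f=lambda x,y:(x/2.5+180,y/2.5+70)
A=lambda p,z:atz('wrist',f(*p),z,C)
print('rim L/R/T/B',[A(p,.088).round(4)[:2].tolist() for p in((125,420),(387,420),(254,297),(258,540))])
P=[A(p,.088) for p in((168,195),(340,195),(340,280),(168,280))];print('pillar',[p.round(4)[:2].tolist() for p in P],np.mean(P,0).round(4))
print('pin base',A((252,241),.088).round(4),'tip',A((252,275),.110).round(4), 'R tip',A((258,572),.110).round(4))
B=[A(p,.010) for p in((68,97),(440,94))];print('base far corners',[p.round(4) for p in B],np.degrees(np.arctan2(*((B[1]-B[0])[[1,0]]))))
print('cap',A((92,175),.088).round(4))
E
```

```text
rim L/R/T/B [[0.5483, -0.0283], [0.6107, -0.0225], [0.5762, 0.0048], [0.583, -0.0576]]
pillar [[0.5552, 0.0262], [0.593, 0.0297], [0.5954, 0.0106], [0.5564, 0.007]] [0.575  0.0184 0.088 ]
pin base [0.5746 0.0177 0.088 ] tip [0.5749 0.015  0.11  ] R tip [ 0.5824 -0.0528  0.11  ]
base far corners [array([0.5165, 0.0417, 0.01  ]), array([0.6281, 0.0528, 0.01  ])] 5.681667304895142
cap [0.5383 0.0291 0.088 ]
```

>>> arm_command([
  [0,0.02,0,0,0,0,1],
  [0.008,0.037,0,0,0,1,1],
  [0.008,0.037,0,0,0,1,1],
  [0.008,0.037,0,0,0,1,1],
  [0.008,0.037,0,0,0,1,1],
  [0.008,0.037,0,0,0,1,1],
  [0.008,0.037,0,0,0,1,1],
  [0.01,0.037,0,0,0,1,1],
  [0.01,0.037,0,0,0,1,1],
  [0.01,0.037,0,0,0,0,1],
])

```text
time: 23.2
tool_pos: [0.5672, -0.0794, 0.137]
eef_rot: [-1.571, -0.074, 0.087]
contact_force: [0.7, 1.4, -1.4]
opening: 0.0107
```

>>> arm_command([
  [0.01,0.037,0,0,0,0.3,1],
  [0.0093,0.017,0,0,0,0,1],
  [0,0,0,0,0,0,1],
  [0,0,0,0,0,0,1],
])

```text
time: 23.53
tool_pos: [0.5865, -0.0263, 0.1367]
eef_rot: [-1.571, -0.079, 0.091]
contact_force: [-0.2, -1.4, -1.9]
opening: 0.0109
```

```bash
python3 - <<'E'
from h import *
s=st()
M=R.from_rotvec(s['eef_rot']).as_matrix();print(np.degrees(np.arctan2(M[1,0],M[0,0])),M.round(3).tolist())
print((np.array([.5796,-.0283])-s['tool_pos'][:2]).round(4))
E
```

```text
t 23.53 p [ 0.5865 -0.0263  0.1367] r [-1.571 -0.079  0.091] F [-0.2 -1.4 -1.9] op 0.0109
6.200486942171328 [[0.994, -0.008, -0.108], [0.108, -0.002, 0.994], [-0.008, -1.0, -0.002]]
[-0.0069 -0.002 ]
```

>>> arm_command([
  [-0.007,-0.002,-0.01,0,0,-0.3,1],
  [0,0,-0.012,0,0,0,1],
  [0,0,-0.01,0,0,0,1],
  [0,0,0,0,0,0,1],
  [0,0,0,0,0,0,1],
])

```text
time: 23.95
tool_pos: [0.5796, -0.0299, 0.1053]
eef_rot: [-1.572, -0.073, 0.085]
contact_force: [-0.8, 0.9, -1.5]
opening: 0.0104
```

```bash
python3 - <<'E'
from h import *
s=st();C=robot.calibration('wrist');im=snap('wrist','r.png')
print((np.array([.5796,-.0283])-s['tool_pos'][:2]).round(4))
cv2.imwrite('pics/r2.png',cv2.cvtColor(cv2.resize(im[60:300,160:400],None,fx=2.5,fy=2.5,interpolation=cv2.INTER_CUBIC),cv2.COLOR_RGB2BGR))
y=np.radians(5.8);c=np.array([.5794,-.0266]);q=c+.042*np.array([-np.sin(y),np.cos(y)])
for z in (.088,.105,.110): print(z,((proj('wrist',np.r_[q,z],C)-[160,60])*2.5).round(1))
E
```

```text
t 23.95 p [ 0.5796 -0.0299  0.1053] r [-1.572 -0.073  0.085] F [-0.8  0.9 -1.5] op 0.0104
[-0.      0.0016]
0.088 [306.8 237.2]
0.105 [306.5 250.4]
0.11 [306.4 254.8]
```

View pics/r2.png

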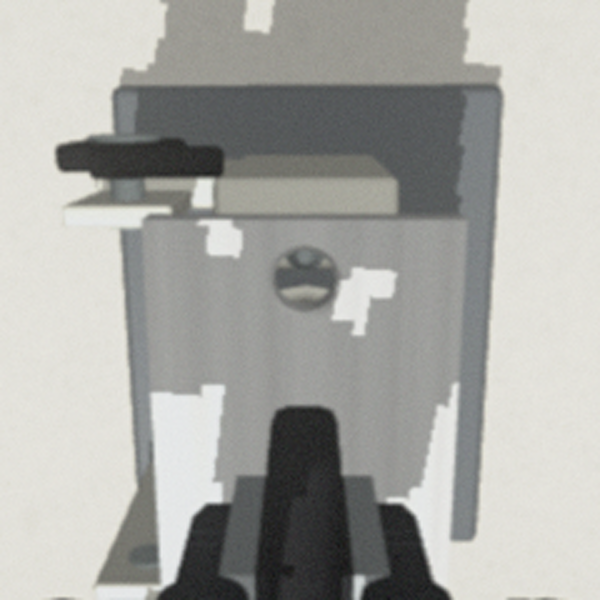

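The left pin's tip shows inside the hole at (305,255), where it was predicted. I'm taking out the 1.5 mm y error and lowering.

>>> arm_command([
  [0,0.0015,-0.004,0,0,0,1],
  [0,0,-0.004,0,0,0,1],
  [0,0,-0.004,0,0,0,1],
  [0,0,-0.002,0,0,0,1],
  [0,0,0,0,0,0,1],
])

```text
time: 24.42
tool_pos: [0.5797, -0.0279, 0.0911]
eef_rot: [-1.571, -0.074, 0.085]
contact_force: [0.2, 0.4, -1.7]
opening: 0.0109
```

>>> arm_command([
  [0,0,-0.004,0,0,0,1],
  [0,0,-0.004,0,0,0,1],
  [0,0,-0.003,0,0,0,1],
  [0,0,0,0,0,0,1],
])

```text
time: 24.75
tool_pos: [0.5796, -0.0278, 0.0799]
eef_rot: [-1.571, -0.074, 0.085]
contact_force: [0.1, 0.5, -1.8]
opening: 0.0104
```

>>> arm_command([
  [0,0,-0.002,0,0,0,1],
  [0,0,-0.001,0,0,0,1],
  [0,0,0,0,0,0,1],
])

```text
time: 25.0
tool_pos: [0.5799, -0.0279, 0.0775]
eef_rot: [-1.571, -0.074, 0.084]
contact_force: [0.0, -0.1, -1.6]
opening: 0.0101
```

>>> arm_command([
  [0,0,-0.001,0,0,0,1],
  [0,0,0,0,0,0,1],
])

```text
time: 25.17
tool_pos: [0.5799, -0.0278, 0.0766]
eef_rot: [-1.571, -0.075, 0.084]
contact_force: [-0.0, 0.9, -2.2]
opening: 0.0105
```

>>> arm_command([
  [0,0,-0.001,0,0,0,1],
  [0,0,0,0,0,0,1],
])

```text
time: 25.33
tool_pos: [0.5799, -0.0278, 0.0764]
eef_rot: [-1.571, -0.075, 0.084]
contact_force: [-4.0, 0.8, 12.6]
opening: 0.0106
```

>>> arm_command([
  [0,0,0,0,0,0,0.2],
  [0,0,0,0,0,0,0.2],
  [0,0,0,0,0,0,0.2],
  [0,0,0.02,0,0,0,0.2],
  [0,0,0.03,0,0,0,0.2],
  [0,0,0.035,0,0,0,0],
  [0,0,0.03,0,0,0,-0.5],
  [-0.015,-0.02,0,0,0,-6.9,-1],
  [-0.015,-0.02,0,0,0,-6.9,-1],
  [-0.015,-0.02,0,0,0,-6.9,-1],
])

```text
time: 26.17
tool_pos: [0.5344, -0.0885, 0.191]
eef_rot: [-1.562, 0.213, -0.204]
contact_force: [0.5, -0.4, 0.9]
opening: 0.0853
```

>>> arm_command([
  [-0.012,-0.015,0,0,0,-6.9,-1],
  [-0.012,-0.015,0,0,0,-6.9,-1],
  [-0.01,-0.015,0,0,0,-6.9,-1],
  [-0.01,-0.015,0,0,0,-6.9,-1],
  [-0.01,-0.015,0,0,0,-6.9,-1],
  [-0.01,-0.015,0,0,0,-6.9,-1],
  [0,-0.015,0,0,0,-6.9,-1],
  [0,-0.015,0,0,0,-6.9,-1],
  [0,-0.015,0,0,0,-6.9,-1],
  [0,-0.015,0,0,0,-6.9,-1],
])

```text
time: 27.0
tool_pos: [0.4709, -0.2385, 0.1907]
eef_rot: [-1.252, 1.139, -1.129]
contact_force: [0.2, 0.3, -0.1]
opening: 0.0856
```

>>> arm_command([
  [0,-0.01,0,0,0,-6,-1],
  [0,0,0,0,0,-5,-1],
  [0,0,0,0,0,0,-1],
])

```text
time: 27.25
tool_pos: [0.4708, -0.2482, 0.1904]
eef_rot: [-1.162, 1.28, -1.27]
contact_force: [0.3, 1.2, -0.3]
opening: 0.0853
```

```bash
python3 - <<'E'
from h import *
import pickle
s=st();C=robot.calibration('wrist');im=snap('wrist','s.png');pickle.dump((C,s),open('s.pkl','wb'));print(np.round(s['joint_positions'],2))
M=R.from_rotvec(s['eef_rot']).as_matrix();print('tool x yaw',np.degrees(np.arctan2(M[1,0],M[0,0])))
for t in ('pliers','pliers_dies'): print(t,[(np.round(d['centre'],3).tolist(),round(d['score'],2)) for d in robot.recognise('wrist',t)][:3])
snap('top','st.png')
for t in ('cover','pliers'): print(t,[(np.round(d['centre'],3).tolist(),round(d['score'],2)) for d in robot.recognise('top',t)][:3])
E
```

```text
t 27.25 p [ 0.4708 -0.2482  0.1904] r [-1.162  1.28  -1.27 ] F [ 0.3  1.2 -0.3] op 0.0853
[ 0.1   0.75  0.64  1.67 -0.55  0.91 -0.7 ]
tool x yaw -95.19590038686627
pliers [([0.42, -0.526, 0.009], 0.93), ([0.512, -0.248, 0.042], 0.67), ([0.576, -0.067, 0.1], 0.52)]
pliers_dies []
cover [([0.58, -0.024, 0.099], 0.61)]
pliers [([0.449, -0.567, 0.019], 0.82)]
```

View pics/s.png

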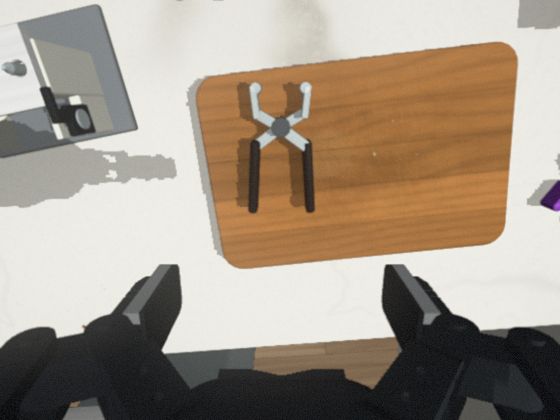

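The pliers show clearly: dies at (255,89) and (306,89), pivot at (281,127), handle ends at (253,210) and (310,210). They are in line with the tool.

```bash
python3 - <<'E'
from h import *
import pickle;C,s=pickle.load(open('s.pkl','rb'))
A=lambda p:atz('wrist',p,.042,C)
d1,d2,pv,h1,h2,e1,e2=[A(p) for p in((255,89),(306,89),(281,127),(253,210),(310,210),(255,145),(309,145))]
d=(d1+d2)/2;h=(h1+h2)/2
u=(d-h)/np.linalg.norm(d-h);print('dies',d1.round(4),d2.round(4),np.linalg.norm(d1-d2).round(4),'pivot-dies',np.linalg.norm(pv-d).round(4),'hw',np.linalg.norm(h1-h2).round(4),np.linalg.norm(e1-e2).round(4),'end-pivot',np.linalg.norm(h-pv).round(4))
print('yaw',np.degrees(np.arctan2(u[1],u[0])),'origin',(d-.076*u).round(4),(pv-.042*u).round(4),'h',h.round(4))
o=d-.076*u;print('delta',(o-s['tool_pos']).round(4))
# stand caps: compare tri check with top view
T=robot.calibration('top')
im=cv2.imread('pics/st.png');print(proj('top',np.r_[d[:2],.042]),proj('top',np.r_[pv[:2],.042]))
E
```

```text
dies [ 0.5554 -0.2326  0.042 ] [ 0.5514 -0.277   0.042 ] 0.0446 pivot-dies 0.0325 hw 0.0552 0.0494 end-pivot 0.0786
yaw -4.676969866937553 origin [ 0.4776 -0.2486  0.042 ] [ 0.4791 -0.2489  0.042 ] h [ 0.4426 -0.2457  0.042 ]
delta [ 0.0068 -0.0004 -0.1484]
[304.58293167 211.3203983 ] [303.74765124 220.40217711]
```

>>> arm_command([
  [0.007,-0.0005,-0.03,0,0,0,-1],
  [0,0,-0.04,0,0,0,-1],
  [0,0,-0.04,0,0,0,-1],
  [0,0,-0.04,0,0,0,-1],
  [0,0,-0.03,0,0,0,-1],
  [0,0,0,0,0,0,-1],
  [0,0,0,0,0,0,-1],
], newtons=30)

```text
time: 28.13
tool_pos: [0.4775, -0.2484, 0.0108]
eef_rot: [-1.165, 1.277, -1.265]
contact_force: [0.3, -0.8, 1.0]
opening: 0.0853
```

```bash
python3 - <<'E'
from h import *
s=st();print((np.array([.4783,-.2488])-s['tool_pos'][:2]).round(4))
C=robot.calibration('wrist');im=snap('wrist','u.png')
g=cv2.cvtColor(im,cv2.COLOR_RGB2GRAY)
for p in ([.5554,-.2326,.042],[.5514,-.277,.042]): print(proj('wrist',p,C).round(1))
E
```

```text
t 28.13 p [ 0.4775 -0.2484  0.0108] r [-1.165  1.277 -1.265] F [ 0.3 -0.8  1. ] op 0.0853
[ 0.0008 -0.0004]
[220.4  92.8]
[338.   93.5]
```

>>> arm_command([
  [0.001,0,-0.01,0,0,0,-1],
  [0,0,-0.006,0,0,0,-1],
  [0,0,0,0,0,0,-0.6],
  [0,0,0,0,0,0,-0.4],
  [0,0,0,0,0,0,-0.3],
  [0,0,0,0,0,0,-0.2],
  [0,0,0,0,0,0,-0.17],
  [0,0,0,0,0,0,-0.17],
  [0,0,0,0,0,0,-0.17],
])

```text
time: 28.93
tool_pos: [0.4792, -0.2487, -0.0042]
eef_rot: [-1.163, 1.275, -1.267]
contact_force: [-2.4, 1.6, 13.9]
opening: 0.0505
```

>>> arm_command([
  [0,0,0.005,0,0,0,-0.17],
  [0,0,0.01,0,0,0,-0.17],
  [0,0,0.015,0,0,0,-0.17],
  [0,0,0.02,0,0,0,-0.17],
  [0,0,0.02,0,0,0,-0.17],
  [0,0,0.02,0,0,0,-0.17],
  [0,0,0,0,0,0,-0.17],
])

```text
time: 29.52
tool_pos: [0.4799, -0.2491, 0.0885]
eef_rot: [-1.163, 1.272, -1.27]
contact_force: [0.7, -0.5, -0.8]
opening: 0.0498
```

```bash
python3 - <<'E'
from h import *
import pickle
s=st();C=robot.calibration('wrist');im=snap('wrist','v.png');pickle.dump((C,s),open('v.pkl','wb'))
sc=snap('scene','v2.png');cv2.imwrite('pics/v3.png',cv2.cvtColor(np.hstack([im[20:300,100:460],cv2.resize(sc[160:300,220:440],(440,280))]),cv2.COLOR_RGB2BGR))
E
```

```text
t 29.52 p [ 0.4799 -0.2491  0.0885] r [-1.163  1.272 -1.27 ] F [ 0.7 -0.5 -0.8] op 0.0498
```

View pics/v3.png

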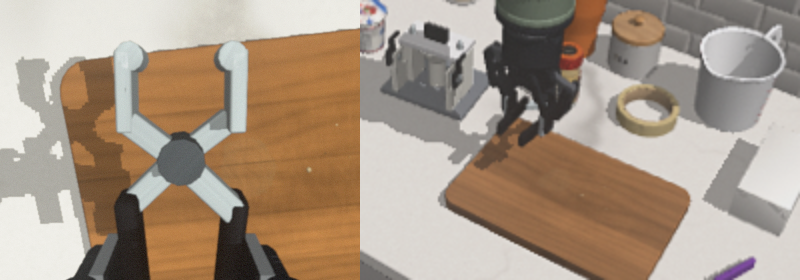

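```bash
python3 - <<'E'
from h import *
import pickle;C,s=pickle.load(open('v.pkl','rb'))
M=R.from_rotvec(s['eef_rot']).as_matrix();print(M.round(3).tolist())
for z in (.129,.132,.1347,.138):
  L=[M.T@(atz('wrist',p,z,C)-s['tool_pos'])*1000 for p in((228,77),(331,77),(281,180))]
  print(z,[l.round(1).tolist() for l in L],np.linalg.norm(L[0]-L[1]).round(1))
# targets
y=np.radians(5.8);c=np.array([.5794,-.0266]);ex=np.array([np.cos(y),np.sin(y)]);ey=np.array([-np.sin(y),np.cos(y)])
for sg in (1,-1): print(sg,(c-.041*ex+sg*.050*ey).round(4))
E
```

```text
[[-0.085, 0.002, 0.996], [-0.996, 0.004, -0.085], [-0.005, -1.0, 0.002]]
0.129 [[-18.2, -40.2, 81.3], [17.9, -40.4, 81.3], [0.4, -40.4, 44.4]] 36.1
0.132 [[-17.8, -43.2, 81.1], [17.5, -43.4, 81.1], [0.4, -43.4, 45.1]] 35.2
0.1347 [[-17.4, -45.9, 80.9], [17.1, -46.1, 81.0], [0.4, -46.1, 45.7]] 34.5
0.138 [[-16.9, -49.2, 80.7], [16.6, -49.4, 80.8], [0.4, -49.4, 46.5]] 33.5
1 [0.5336 0.019 ]
-1 [ 0.5437 -0.0805]
```

Pliers are held level: dies at crop (128,57) and (231,57), gap about 25 mm. The cover sits flush. I'm going to the front of the left catch.

>>> arm_command([
  [-0.02,0.01,0,0,0,2,-0.17],
  [-0.02,0.02,0,0,0,2,-0.17],
  [-0.018,0.025,0,0,0,2,-0.17],
  [-0.014,0.03,0,0,0,2,-0.17],
  [0,0.03,0,0,0,2.7,-0.17],
  [0,0.035,0,0,0,0,-0.17],
  [0,0.035,0,0,0,0,-0.17],
  [0,0.035,0,0,0,0,-0.17],
  [0,0.035,0,0,0,0,-0.17],
  [0,0,0,0,0,0,-0.17],
])

```text
time: 30.45
tool_pos: [0.406, 0.0133, 0.0839]
eef_rot: [-1.255, 1.136, -1.119]
contact_force: [-0.1, -1.0, -2.2]
opening: 0.0503
```

>>> arm_command([
  [0,0,0,0,0,0,-0.17],
])

```text
time: 30.53
tool_pos: [0.4065, 0.0082, 0.0842]
eef_rot: [-1.255, 1.137, -1.125]
contact_force: [0.1, -0.7, -1.4]
opening: 0.0497
```

```bash
cat > tgt.py <<'E'
from h import *
import sys
y=np.radians(5.8);c=np.array([.5794,-.0266]);ex=np.array([np.cos(y),np.sin(y)]);ey=np.array([-np.sin(y),np.cos(y)])
def go(lx,ly,fwd=.081):
    s=st();M=R.from_rotvec(s['eef_rot']).as_matrix()
    print('yaw err',(-84.2-np.degrees(np.arctan2(M[1,0],M[0,0]))).round(2),'tilt',M[2].round(3))
    d=s['tool_pos'][:2]+fwd*M[:2,2]-c;print('die local mm',(np.array([d@ex,d@ey])*1000).round(1))
    print('delta',(c+lx*ex+ly*ey-fwd*ex-s['tool_pos'][:2]).round(4))
E
python3 - <<'E'
from tgt import *
go(-.086,.053)
E
```

```text
t 30.53 p [0.4065 0.0082 0.0842] r [-1.255  1.137 -1.125] F [ 0.1 -0.7 -1.4] op 0.0497
yaw err -0.21 tilt [-0.007 -1.    -0.003]
die local mm [-87.5  52.4]
delta [0.0014 0.0011]
```

```bash
python3 - <<'E'
from tgt import *
import pickle;C=pickle.load(open('k3.pkl','rb'))
for p in ((75,232),(20,232),(130,232)):
  w=atz('wrist',(p[0]/2.5+180,p[1]/2.5+70),.086,C)[:2]-c;print((np.array([w@ex,w@ey])*1000).round(1))
C=robot.calibration('wrist');im=snap('wrist','w.png')
for sgn in (1,):
  for q in ((-.041,.0465,.086),(-.041,.059,.088)):
    print(q,proj('wrist',np.r_[c+q[0]*ex+q[1]*ey,q[2]],C).round(1))
cv2.imwrite('pics/w2.png',cv2.cvtColor(cv2.resize(im[0:240,140:420],None,fx=2.5,fy=2.5,interpolation=cv2.INTER_CUBIC),cv2.COLOR_RGB2BGR))
g=cv2.cvtColor(im,cv2.COLOR_RGB2GRAY)
# rows scans: print coarse gray profile along several rows
for r in range(20,150,10): print(r,' '.join(f'{v:3d}' for v in g[r,190:370:5]))
E
```

```text
[-40.3  46.6]
[-52.8  46.7]
[-27.9  46.5]
(-0.041, 0.0465, 0.086) [294.9 -34.2]
(-0.041, 0.059, 0.088) [264.8 -36.1]
20 217 217 217 219 211 217 217 218 147 151 151 146  88  86  90  90  91  91  83  92  93 112 123 127 122 125 120 126 127 124 124 123 126 126 124 121
30 218 218 218 220 218 220 219 217 213 219 218 151 109 126 125 125 109  99  91  89  95 120 125 127 126 127 124 126 123 124 125 125 125 129 128 126
40 217 214 219 219 219 217 217 217 217 218 210 161  85  89  90  92  88  89  87  91  90  86  88  86  89  92  90  89  90  88  89  87  89  87  91  90
50 216 220 219 219 218 217 220 215 220 218 218 217 219 220 216 219 218 219 218 219 214 217 216 220 218 219 219 218 220 220 219 219 219 219 218 217
60 153 150 152 211 218 220 220 217 206 220 220 220 220 220 221 219 218 220 220 218 220 217 219 218 219 218 219 218 192 198 221 219 219 219 220 216
70 155 149 155 220 217 166 187 189 188 185 183 190 219 219 220 219 220 220 219 217 220 220 220 221 221 220 157 188 190 187 186 180 220 219 222 221
80 151 156 153 221 221 160 194 194 182 184 179 110 220 218 222 222 219 221 223 220 220 221 220 221 22
[... 232 characters left out ...]
 108 223 222 220 221 219 220 223 219 221 221 221 222 221 220 218 219 222  95 105 186 189 189 221 222 219 222
110 163 223 221 221 221 157 186 190 168 110 220 221 221 220 220 223 219 221 219 220 222 222 222 223 222 222 219  96 106 190 189 183 221 221 222 220
120 220 220 221 220 220 156 187 183 170 110 222 220 220 221 219 221 221 222 221 222 222 221 220 220 220 221 222  91 114 188 188 186 220 222 222 219
130 155 221 217 220 222 178 184 184 174 108 219 221 221 220 221 222 222 219 221 220 221 222 224 218 222 225 127  93 118 185 188 184 220 222 219 219
140 150 152 153 154 168 198 184 184 175 183 181 123 165 221 219 220 221 223 220 222 219 222 217 200 112 132 132 123 121 188 197 184 221 222 221 222
```

>>> arm_command([
  [0.001,0.001,-0.015,0,0,0,-0.17],
  [0,0,-0.02,0,0,0,-0.17],
  [0,0,-0.01,0,0,0,-0.17],
  [0,0,0,0,0,0,-0.17],
  [0,0,0,0,0,0,-0.17],
])

```text
time: 31.0
tool_pos: [0.4076, 0.0064, 0.0396]
eef_rot: [-1.252, 1.141, -1.13]
contact_force: [-0.5, -0.5, -1.5]
opening: 0.0498
```

```bash
python3 - <<'E'
from tgt import *
go(-.041,.053)
C=robot.calibration('wrist');im=snap('wrist','x.png');g=cv2.cvtColor(im,cv2.COLOR_RGB2GRAY)
for r in (77,110): print(r,' '.join(f'{v:3d}' for v in g[r,200:360:4]))
E
```

```text
t 31.0 p [0.4076 0.0064 0.0396] r [-1.252  1.141 -1.13 ] F [-0.5 -0.5 -1.5] op 0.0498
yaw err 0.15 tilt [-0.006 -1.    -0.003]
die local mm [-86.5  49.9]
delta [0.045  0.0074]
77 219 222 155 147 183 183 183 192 186 187 186 115 174 223 222 221 224 225 222 221 223 221 225 223 223 222 224 224 221  82 184 193 183 186 184 192 200 194 222 220
110 222 223 221 155 167 188 184 183 114 109 156 220 223 222 223 223 224 221 222 220 220 220 222 221 224 224 224 223 221 221 224 151  85 169 192 192 193 219 224 222
```

>>> arm_command([
  [0,0.003,0,0,0,0,-0.17],
  [0,0,0,0,0,0,-0.17],
  [0.009,0.0009,0,0,0,0,-0.17],
  [0.009,0.0009,0,0,0,0,-0.17],
  [0,0,0,0,0,0,-0.17],
])

```text
time: 31.47
tool_pos: [0.4274, 0.0129, 0.04]
eef_rot: [-1.252, 1.136, -1.129]
contact_force: [0.1, 0.8, -2.0]
opening: 0.05
```

```bash
python3 - <<'E'
from tgt import *
go(-.041,.053)
E
```

```text
t 31.47 p [0.4274 0.0129 0.04  ] r [-1.252  1.136 -1.129] F [ 0.1  0.8 -2. ] op 0.05
yaw err -0.07 tilt [-0.006 -1.     0.   ]
die local mm [-66.3  54.8]
delta [0.0253 0.0009]
```

>>> arm_command([
  [0,-0.0016,0,0,0,0,-0.17],
  [0.006,0.0006,0,0,0,0,-0.17],
  [0.007,0.0007,0,0,0,0,-0.17],
  [0.007,0.0007,0,0,0,0,-0.17],
  [0.005,0.0005,0,0,0,0,-0.17],
  [0,0,0,0,0,0,-0.17],
  [0,0,0,0,0,0,-0.17],
])

```text
time: 32.05
tool_pos: [0.4505, 0.0133, 0.0396]
eef_rot: [-1.252, 1.139, -1.129]
contact_force: [-0.8, 0.4, -2.0]
opening: 0.0497
```

```bash
python3 - <<'E'
from tgt import *
go(-.041,.0505)
C=robot.calibration('wrist');im=snap('wrist','y.png')
print([(np.round(d['centre'],3).tolist(),round(d['score'],2)) for d in robot.recognise('wrist','pliers_dies')])
g=cv2.cvtColor(im,cv2.COLOR_RGB2GRAY)
for r in (60,77,110): print(r,' '.join(f'{v:3d}' for v in g[r,200:360:4]))
E
```

```text
t 32.05 p [0.4505 0.0133 0.0396] r [-1.252  1.139 -1.129] F [-0.8  0.4 -2. ] op 0.0497
yaw err 0.01 tilt [-0.006 -1.    -0.002]
die local mm [-43.2  52.7]
delta [ 0.0024 -0.002 ]
[([0.485, 0.018, 0.085], 0.63)]
60 161 159 160 162 166 163 159 155 158 162 115  92  50  53  52  51  56  39  69  97 161 174 175 182 236 237 235 133 135 133 135 133 135 161 137 136 135 137 138 136
77 164 160 163 159 200 207 205 205 195 198 196  87  88  73  51  56  59  49  89 122 120 121 121 189 237 237 234 136 133  84 198 205 196 200 214 224 212 146 139 137
110 232 232 222 163 178 200 204 195 121 114 164  84  95 101 129 120 128 130 133 131 136 134 132 134 133 135 134 137 136 134 135 107  86 177 203 203 205 139 137 137
```

Wrist picture at row 77: die 216–240, black cap 244–272, tab top 296–304, die 320–348. Cap and tab are both between the dies, so I'm squeezing.

>>> arm_command([
  [0.001,-0.001,0,0,0,0,-0.17],
  [0,-0.0008,0,0,0,0,-0.1],
  [0,0,0,0,0,0,0],
  [0,-0.0005,0,0,0,0,0.05],
  [0,-0.0005,0,0,0,0,0.1],
  [0,0,0,0,0,0,0.15],
  [0,0,0,0,0,0,0.2],
  [0,0,0,0,0,0,0.25],
  [0,0,0,0,0,0,0.3],
  [0,0,0,0,0,0,0.3],
], newtons=25)

```text
time: 32.98
tool_pos: [0.4508, 0.0098, 0.0395]
eef_rot: [-1.254, 1.141, -1.13]
contact_force: [-6.9, -3.7, -1.6]
opening: 0.0341
```

>>> arm_command([
  [0,0,0,0,0,0,0.4],
  [0,0,0,0,0,0,0.5],
  [0,0,0,0,0,0,0.5],
  [0,0,0,0,0,0,0.5],
])

```text
time: 33.32
tool_pos: [0.4508, 0.0098, 0.0395]
eef_rot: [-1.254, 1.141, -1.129]
contact_force: [-7.5, -3.3, -2.0]
opening: 0.0337
```

```bash
python3 - <<'E'
from tgt import *
go(-.041,.0495)
im=snap('wrist','z.png')
g=cv2.cvtColor(im,cv2.COLOR_RGB2GRAY)
for r in (50,60,70,77,110): print(r,' '.join(f'{v:3d}' for v in g[r,200:360:4]))
E
```

```text
t 33.32 p [0.4508 0.0098 0.0395] r [-1.254  1.141 -1.129] F [-7.5 -3.3 -2. ] op 0.0337
yaw err 0.09 tilt [-0.006 -1.    -0.004]
die local mm [-43.3  49.1]
delta [0.0022 0.0005]
50 167 167 167 166 169 165 167 165 131 142 141 139 142 137 139  43  51  55  57  58 127 237 239 237 195 211 203 206 205 205 201 166 138 137 141 138 139 140 142 141
60 166 161 166 166 166 163 165 168 137 138 138 136 133 138 132  48  51  50  53  51 124 239 239 238 127 202 197 197 202 199 205 200 136 139 139 140 138 139 140 135
70 166 166 164 164 165 167 162 161 200 202 199 191  97  75  79  80  49  49  44  49 125 239 238 239 210 121  83  86 177 206 205 206 155 139 141 140 137 140 140 139
77 164 167 166 168 169 167 166 149 204 203 201 184  85  95  98 128  46  53  59  55 123 238 238 240 191 137 140  93 133 203 205 205 189 141 141 142 142 141 139 124
110 168 170 167 167 168 170 160 206 202 202 159 111 131 130 133 132 133 115 120 126 131 131 132 133 134 132 135 129 126  94 188 210 210 213 139 138 139 138 136 135
```

>>> arm_command([
  [0,0,0,0,0,0,0.5],
  [0,0,0,0,0,0,0.5],
  [0,0,0,0,0,0,0.5],
  [0,0,0,0,0,0,0.5],
], newtons=50)

```text
time: 33.7
tool_pos: [0.4506, 0.0097, 0.0395]
eef_rot: [-1.254, 1.141, -1.13]
contact_force: [-8.5, -4.5, -0.9]
opening: 0.0315
```

```bash
python3 - <<'E'
from tgt import *
go(-.041,.0495)
im=snap('wrist','z2.png')
g=cv2.cvtColor(im,cv2.COLOR_RGB2GRAY)
for r in (50,60,77,110): print(r,' '.join(f'{v:3d}' for v in g[r,200:360:4]))
E
```

```text
t 33.7 p [0.4506 0.0097 0.0395] r [-1.254  1.141 -1.13 ] F [-8.5 -4.5 -0.9] op 0.0315
yaw err 0.1 tilt [-0.006 -1.    -0.004]
die local mm [-43.5  49. ]
delta [0.0025 0.0006]
50 164 165 162 166 163 162 165 163 152 143 141 139 139 138 136  47  50  52  54  52 130 236 238 239 201 206 199 200 205 220 205 136 138 140 135 135 140 139 140 138
60 161 164 165 163 166 166 168 165 132 143 140 135 138 134 130  45  53  51  57  55 133 237 239 237 168 196 200 199 199 203 197 175 138 141 137 143 135 135 139 138
77 165 169 167 166 169 163 165 152 200 204 198 187  80  96 100 125  52  51  61  60 130 238 239 238 191 137 137  83 174 205 204 206 151 141 139 144 139 142 143 114
110 170 168 168 167 167 167 161 202 200 200 154 111 125 127 125 129 127 127 128 126 126 128 130 129 129 131 131 111 139  92 203 209 211 208 131 132 131 134 133 136
```

```bash
python3 - <<'E'
from h import *
a=cv2.imread('pics/y.png')[0:200,180:380];b=cv2.imread('pics/z2.png')[0:200,180:380]
cv2.imwrite('pics/zz.png',cv2.resize(np.hstack([a,b]),None,fx=2,fy=2.9,interpolation=cv2.INTER_CUBIC))
E
```

```text
(no output)
```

View pics/zz.png

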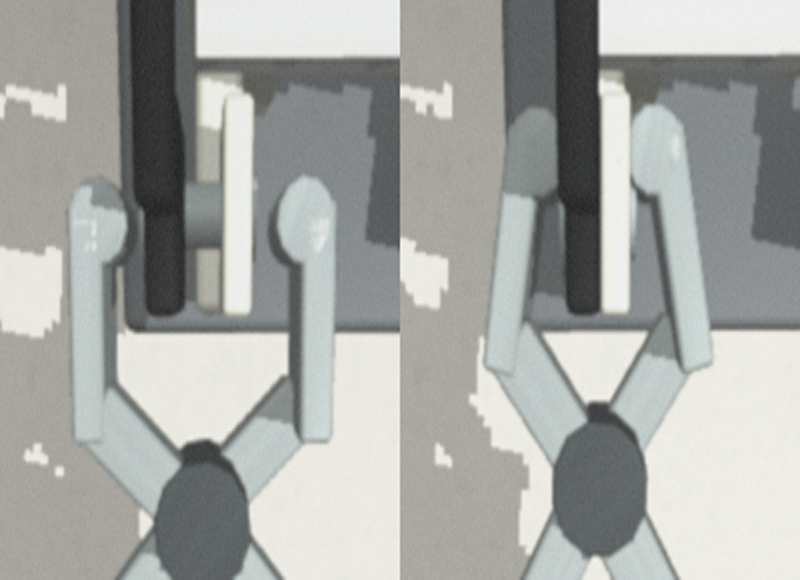

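The left catch is home: in the right half of the picture the cap sits tight against the tab, with both dies touching. I'm opening and backing out.

>>> arm_command([
  [0,0,0,0,0,0,0.2],
  [0,0,0,0,0,0,0.1],
  [0,0,0,0,0,0,-0.05],
  [0,0,0,0,0,0,-0.17],
  [0,0,0,0,0,0,-0.17],
  [0,0,0,0,0,0,-0.17],
], newtons=30)

```text
time: 34.25
tool_pos: [0.452, 0.0106, 0.0397]
eef_rot: [-1.252, 1.139, -1.129]
contact_force: [0.4, 0.3, -2.6]
opening: 0.0501
```

>>> arm_command([
  [-0.007,-0.0007,0,0,0,0,-0.17],
  [-0.009,-0.0009,0,0,0,0,-0.17],
  [-0.009,-0.0009,0,0,0,0,-0.17],
  [-0.009,-0.0009,0,0,0,0,-0.17],
  [-0.009,-0.0009,0,0,0,0,-0.17],
  [0.002,-0.02,0,0,0,0,-0.17],
  [0.0025,-0.025,0,0,0,0,-0.17],
  [0.0025,-0.025,0,0,0,0,-0.17],
  [0.0025,-0.025,0,0,0,0,-0.17],
  [0,0,0,0,0,0,-0.17],
])

```text
time: 35.08
tool_pos: [0.4188, -0.0935, 0.0398]
eef_rot: [-1.252, 1.14, -1.135]
contact_force: [-0.2, -0.1, -1.6]
opening: 0.0497
```

>>> arm_command([
  [0,0,0,0,0,0,-0.17],
  [0,0,0,0,0,0,-0.17],
])

```text
time: 35.25
tool_pos: [0.4184, -0.0882, 0.0396]
eef_rot: [-1.252, 1.139, -1.128]
contact_force: [0.2, -0.2, -2.1]
opening: 0.0502
```

```bash
python3 - <<'E'
from tgt import *
go(-.086,-.053)
im=snap('wrist','za.png')
h=cv2.cvtColor(im,cv2.COLOR_RGB2GRAY)
g=h
for r in range(60,160,6): print(r,' '.join(f'{v:3d}' for v in g[r,200:368:4]))
E
```

```text
t 35.25 p [ 0.4184 -0.0882  0.0396] r [-1.252  1.139 -1.128] F [ 0.2 -0.2 -2.1] op 0.0502
yaw err -0.01 tilt [-0.007 -1.    -0.002]
die local mm [-85.4 -45. ]
delta [ 0.0002 -0.008 ]
60 170 173 169 170 172 189 203 207 172 177 232 236 236 234 236 235 235 238 235 236 237 236 236 237 235 234 236 237 238 236 236 199 215 213 210 224 236 235 235 237 238 236
66 233 222 173 170 206 211 212 210 208 208 146 236 235 235 235 237 237 236 237 238 236 237 236 237 235 236 237 235 237 175 203 212 214 211 209 209 202 236 234 237 237 236
72 236 235 167 177 205 211 204 209 208 209 167 124 237 237 238 236 237 237 236 237 235 237 238 237 238 238 237 237 213 120 209 212 206 213 210 211 206 234 237 237 238 236
78 233 236 229 171 207 208 205 202 205 204 153 122 237 237 235 237 237 237 237 237 238 236 237 236 237 235 237 236 164  99 210 202 208 213 212 207 207 237 236 237 237 235
84 236 236 226 164 206 206 205 202 198 177 116 163 237 239 238 237 237 237 237 237 237 237 237 238 237 238 236 238 238 103 100 193 201 219 209 209 206 237 235 237 237 236
90 236 238 227 164 206 207 205 169 119 132 167 237 236 235 237
[... 1299 characters left out ...]
 238 236 238
138 169 171 171 168 198 209 202 199 202 201 196 131 171 237 237 237 237 236 238 238 238 237 235 236 237 237 204 116 148 143 144 141 113 209 215 218 205 237 237 238 237 237
144 166 173 172 167 195 208 207 199 200 199 202 205 195 128 167 239 238 237 237 236 238 239 237 236 224 118 188 205 205 194 195 150 110 208 216 221 205 238 237 238 239 237
150 173 170 172 173 169 180 175 181 204 202 203 200 204 203 194 122 166 240 183 122  84  89 196 116 186 204 208 209 209 206 207 204 192 182 190 196 234 238 238 238 238 238
156 237 227 168 170 170 169 166 179 197 198 204 200 205 201 202 204 195 125  73  72  71  72  71 122 205 206 209 204 204 202 202 228 237 239 238 238 238 237 238 239 238 238
```

>>> arm_command([
  [0,-0.008,0,0,0,0,-0.17],
  [0,0,0,0,0,0,-0.17],
  [0,0,0,0,0,0,-0.17],
  [0.009,0.0009,0,0,0,0,-0.17],
  [0.009,0.0009,0,0,0,0,-0.17],
  [0,0,0,0,0,0,-0.17],
  [0,0,0,0,0,0,-0.17],
])

```text
time: 35.88
tool_pos: [0.4363, -0.0946, 0.0396]
eef_rot: [-1.253, 1.138, -1.128]
contact_force: [-0.7, -0.4, -1.5]
opening: 0.0503
```

```bash
python3 - <<'E'
from tgt import *
go(-.041,-.053)
E
```

```text
t 35.88 p [ 0.4363 -0.0946  0.0396] r [-1.253  1.138 -1.128] F [-0.7 -0.4 -1.5] op 0.0503
yaw err -0.04 tilt [-0.006 -1.    -0.002]
die local mm [-68.3 -53.2]
delta [0.0271 0.003 ]
```

>>> arm_command([
  [0.007,0.0007,0,0,0,0,-0.17],
  [0.007,0.0007,0,0,0,0,-0.17],
  [0.006,0.0006,0,0,0,0,-0.17],
  [0.006,0.0006,0,0,0,0,-0.17],
  [0,0,0,0,0,0,-0.17],
  [0,0,0,0,0,0,-0.17],
])

```text
time: 36.38
tool_pos: [0.4623, -0.0922, 0.0395]
eef_rot: [-1.253, 1.139, -1.129]
contact_force: [-0.6, -0.1, -2.4]
opening: 0.0501
```

```bash
python3 - <<'E'
from tgt import *
go(-.043,-.0505)
im=snap('wrist','zb.png')
g=cv2.cvtColor(im,cv2.COLOR_RGB2GRAY)
for r in (50,60,70,77,90): print(r,' '.join(f'{v:3d}' for v in g[r,200:360:4]))
E
```

```text
t 36.38 p [ 0.4623 -0.0922  0.0395] r [-1.253  1.139 -1.129] F [-0.6 -0.1 -2.4] op 0.0501
yaw err -0.02 tilt [-0.006 -1.    -0.002]
die local mm [-42.1 -53.4]
delta [-0.0012  0.0029]
50  98 100  98  99 106 100  99 102  99  99 102 100 100 161 182 179 155 111 180 181 139 140  49  55  60  60  60  59 139 142 130 234 233 235 235 234 235 234 235 234
60  96  95  96  98  91 170 201 206 139  97  96  98 101 198 177 182 158  92 181 179 137 143  49  53  52  61  61  70 142 140 130 195 212 210 210 224 233 236 236 235
70  97  97  97 174 205 219 217 202 202 209 138  91  99 190 199 192 158 139 147 147 146 147  49  47  49  56  56  86 136 103 210 211 207 205 208 209 204 232 236 236
77  97  93  93 169 202 204 221 199 201 201 165  80 100 183 241 239 238 140 141 138 141 139  50  52  58  55  71 153 106  93 210 201 202 204 210 206 206 234 235 236
90 124  97  98 150 204 203 204 166 113  85  99 102 103 155 239 240 240 107 182 177 141 140  53  60  60  67  74 148 144 139 192  95 101 208 208 211 207 236 235 237
```

>>> arm_command([
  [0,0.001,0,0,0,0,-0.17],
  [0,0.001,0,0,0,0,-0.1],
  [0,0.0005,0,0,0,0,0],
  [0,0.0005,0,0,0,0,0.05],
  [0,0.0005,0,0,0,0,0.1],
  [0,0,0,0,0,0,0.15],
  [0,0,0,0,0,0,0.2],
  [0,0,0,0,0,0,0.25],
  [0,0,0,0,0,0,0.3],
  [0,0,0,0,0,0,0.3],
], newtons=25)

```text
time: 37.27
tool_pos: [0.4608, -0.088, 0.0394]
eef_rot: [-1.253, 1.141, -1.126]
contact_force: [-9.3, 2.1, -1.7]
opening: 0.0336
```

>>> arm_command([
  [0,0,0,0,0,0,0.4],
  [0,0,0,0,0,0,0.5],
  [0,0,0,0,0,0,0.5],
  [0,0,0,0,0,0,0.5],
], newtons=50)

```text
time: 37.6
tool_pos: [0.4606, -0.0879, 0.0393]
eef_rot: [-1.254, 1.142, -1.125]
contact_force: [-10.7, 2.5, -0.8]
opening: 0.0315
```

```bash
python3 - <<'E'
from tgt import *
go(-.043,-.0495)
im=snap('wrist','zc.png')
g=cv2.cvtColor(im,cv2.COLOR_RGB2GRAY)
for r in (50,60,70,77,90): print(r,' '.join(f'{v:3d}' for v in g[r,200:360:4]))
E
```

```text
t 37.6 p [ 0.4606 -0.0879  0.0393] r [-1.254  1.142 -1.125] F [-10.7   2.5  -0.8] op 0.0315
yaw err -0.04 tilt [-0.009 -1.    -0.005]
die local mm [-43.4 -48.9]
delta [ 0.0005 -0.0005]
50  96  99  99  99  95  98  99  93  95 183 212 174 139 139 139 139 137 181 179 176  48  55  55  59  53 198 205 203 219 218 227 197 129 236 233 235 234 235 232 235
60  95 100  96  96  93  97  96  96 115 199 204 156 133 131 132 119 115 182 181 174  48  55  55  51  51 186 198 199 200 222 204 207 139 238 237 235 234 236 236 235
70  93  96  96  94  96  93  96  94 169 203 206 202 162  78  94 100 148 181 183 241  56  37  46  46  70 182 139  97 142 207 206 208 201 234 238 236 235 238 237 236
77  96  94  93  95  93 101  98  97 196 204 203 200 124  79 101  97 134 238 241 241  66  57  55  63  78 177 142 129 103 201 208 210 210 234 236 237 238 237 235 237
90 136 137 137  92  95  94  96 152 205 205 204 173  85  99  95  98 111 239 241 242  58  59  61  58  71 144 143 143  93 152 207 211 213 198 237 236 236 237 237 236
```

>>> arm_command([
  [0,0,0,0,0,0,0.2],
  [0,0,0,0,0,0,0.1],
  [0,0,0,0,0,0,-0.05],
  [0,0,0,0,0,0,-0.17],
  [0,0,0,0,0,0,-0.17],
  [0,0,0,0,0,0,-0.17],
], newtons=30)

```text
time: 38.15
tool_pos: [0.4625, -0.0889, 0.0397]
eef_rot: [-1.252, 1.139, -1.129]
contact_force: [0.1, -0.6, -1.8]
opening: 0.0501
```

>>> arm_command([
  [-0.007,-0.0007,0,0,0,0,-0.17],
  [-0.009,-0.0009,0,0,0,0,-0.17],
  [-0.009,-0.0009,0,0,0,0,-0.17],
  [-0.009,-0.0009,0,0,0,0,-0.17],
  [-0.009,-0.0009,0,0,0,0,-0.17],
  [0,0,0.02,0,0,0,-0.17],
  [0,0,0.025,0,0,0,-0.17],
  [0.003,-0.03,0,0,0,0,-0.17],
  [0.003,-0.035,0,0,0,0,-0.17],
  [0.006,-0.035,0,0,0,0,-0.17],
])

```text
time: 38.98
tool_pos: [0.431, -0.194, 0.0851]
eef_rot: [-1.253, 1.137, -1.128]
contact_force: [1.3, 1.0, -1.6]
opening: 0.05
```

>>> arm_command([
  [0.01,-0.035,0,0,0,0,-0.17],
  [0.01,-0.035,0,0,0,0,-0.17],
  [0.01,-0.025,0,0,0,0,-0.17],
  [0,0,-0.02,0,0,0,-0.17],
  [0,0,-0.025,0,0,0,-0.17],
  [0,0,-0.02,0,0,0,-0.17],
  [0,0,-0.01,0,0,0,-0.17],
  [0,0,0,0,0,0,-0.17],
  [0,0,0,0,0,0,-0.17],
])

```text
time: 39.73
tool_pos: [0.4612, -0.2883, 0.0101]
eef_rot: [-1.252, 1.139, -1.129]
contact_force: [-0.5, -0.5, -1.9]
opening: 0.0496
```

```bash
python3 - <<'E'
from h import *
s=st();im=snap('wrist','zd.png')
snap('scene','zd2.png')
for t in ('board',): print([(np.round(d['centre'],3).tolist(),round(d['score'],2)) for d in robot.recognise('scene',t)][:2])
C=robot.calibration('wrist');g=cv2.cvtColor(im,cv2.COLOR_RGB2GRAY)
for r in (70,78): print(' '.join(f'{v:3d}' for v in g[r,200:360:4]))
M=R.from_rotvec(s['eef_rot']).as_matrix();print(M[2].round(3))
E
```

```text
t 39.73 p [ 0.4612 -0.2883  0.0101] r [-1.252  1.139 -1.129] F [-0.5 -0.5 -1.9] op 0.0496
[([0.445, -0.359, 0.02], 0.9)]
 86  88  91  90 218 226 203 204 202 209 208 120 124 130  87  86  86  88  81  88  84  92  90  93  92  91 103 133 134  99 145 206 210 203 236 234 208 195 132 130
 86  83  88  91 200 205 203 201 203 198 197 113 119 125 127 126 117  83  88  90  87  87  91  89  87  93  91  95 131  85  85 203 199 204 239 234 186 199 134 130
[-0.006 -1.    -0.002]
```

Now lower gently until it touches.

>>> arm_command([
  [0,0,-0.006,0,0,0,-0.17],
  [0,0,-0.004,0,0,0,-0.17],
  [0,0,0,0,0,0,-0.17],
])

```text
time: 40.13
tool_pos: [0.4613, -0.2879, -0.001]
eef_rot: [-1.252, 1.139, -1.128]
contact_force: [0.6, -0.4, -2.6]
opening: 0.0502
```

>>> arm_command([
  [0,0,-0.002,0,0,0,-0.17],
  [0,0,0,0,0,0,-0.17],
])

```text
time: 40.3
tool_pos: [0.4613, -0.2881, -0.0026]
eef_rot: [-1.252, 1.139, -1.129]
contact_force: [0.8, 0.4, -2.2]
opening: 0.0504
```

>>> arm_command([
  [0,0,-0.0015,0,0,0,-0.17],
  [0,0,0,0,0,0,-0.17],
])

```text
time: 40.47
tool_pos: [0.4615, -0.2882, -0.0039]
eef_rot: [-1.252, 1.139, -1.129]
contact_force: [0.2, 0.9, -2.6]
opening: 0.0501
```

>>> arm_command([
  [0,0,-0.001,0,0,0,-0.17],
  [0,0,0,0,0,0,-0.17],
])

```text
time: 40.63
tool_pos: [0.4615, -0.2882, -0.0046]
eef_rot: [-1.252, 1.139, -1.129]
contact_force: [-0.2, 1.0, 3.3]
opening: 0.05
```

>>> arm_command([
  [0,0,-0.001,0,0,0,-0.17],
  [0,0,0,0,0,0,-0.17],
])

```text
time: 40.8
tool_pos: [0.4615, -0.2882, -0.0056]
eef_rot: [-1.252, 1.139, -1.129]
contact_force: [-1.8, 0.2, 5.9]
opening: 0.0498
```

>>> arm_command([
  [0,0,0,0,0,0,-0.3],
  [0,0,0,0,0,0,-0.4],
  [0,0,0,0,0,0,-0.6],
  [0,0,0,0,0,0,-1],
  [0,0,0,0,0,0,-1],
  [0,0,0.01,0,0,0,-1],
  [0,0,0.03,0,0,0,-1],
  [0,0,0.04,0,0,0,-1],
  [0,0,0.04,0,0,0,-1],
  [0,0,0.04,0,0,0,-1],
])

```text
time: 41.63
tool_pos: [0.4608, -0.288, 0.1568]
eef_rot: [-1.252, 1.14, -1.129]
contact_force: [1.7, 0.1, 0.1]
opening: 0.0855
```

>>> arm_command([
  [-0.03,0.0,0.03,0,0,0,-1],
  [-0.02,0,0.03,0,0,0,-1],
  [0,0,0.02,0,0,0,-1],
  [0,0,0,0,0,0,-1],
  [0,0,0,0,0,0,-1],
])

```text
time: 42.05
tool_pos: [0.4121, -0.2881, 0.2349]
eef_rot: [-1.251, 1.137, -1.13]
contact_force: [0.5, -0.0, -0.4]
opening: 0.0853
```

```bash
python3 - <<'E'
from tgt import *
s=st();C=robot.calibration('wrist');im=snap('wrist','ze.png');a=snap('scene','ze2.png');t=snap('top','ze3.png')
for cam in ('top','scene','wrist'):
  for th in ('pliers','pliers_dies','cover','snap_l_cap','snap_r_cap','spice_jar','tub','lemon','pellet_1'):
    L=[(np.array(d['centre']),d['score']) for d in robot.recognise(cam,th)][:2]
    print(cam,th,[(p.round(3).tolist(),round(q,2)) for p,q in L],end=' ')
    if th.startswith('snap') or th=='cover': print('local',[[round(v*1000) for v in ((p[:2]-c)@ex,(p[:2]-c)@ey)] for p,q in L],end='')
    print()
# expected tab/cap gaps in scene: before vs after difference
b=cv2.imread('pics/a_scene.png')
for y in (.059,.052): print(y,[proj('scene',np.r_[c-.041*ex+sg*y*ey,.088]).round(1).tolist() for sg in(1,-1)])
E
```

```text
t 42.05 p [ 0.4121 -0.2881  0.2349] r [-1.251  1.137 -1.13 ] F [ 0.5 -0.  -0.4] op 0.0853
top pliers [([0.446, -0.565, 0.018], 0.7), ([0.505, -0.278, 0.039], 0.45)] 
top pliers_dies [([0.504, -0.275, 0.043], 0.56), ([0.445, -0.563, 0.02], 0.49)] 
top cover [([0.581, -0.025, 0.097], 0.76)] local [[2, 1]]
top snap_l_cap [] local []
top snap_r_cap [] local []
top spice_jar [([0.655, -0.211, 0.106], 0.5), ([0.579, -0.027, 0.096], 0.22)] 
top tub [([0.604, 0.139, 0.071], 0.59)] 
top lemon [([0.597, 0.279, 0.044], 0.52)] 
top pellet_1 [] 
scene pliers [([0.485, -0.287, 0.039], 0.97), ([0.435, -0.573, 0.021], 0.89)] 
scene pliers_dies [([0.435, -0.571, 0.019], 0.94), ([0.484, -0.283, 0.042], 0.71)] 
scene cover [([0.573, -0.034, 0.096], 0.62), ([0.556, -0.038, 0.021], 0.24)] local [[-7, -7], [-24, -8]]
scene snap_l_cap [] local []
scene snap_r_cap [([0.541, -0.085, 0.084], 0.49), ([0.53, 0.017, 0.09], 0.35)] local [[-44, -54], [-45, 48]]
scene spice_jar [([0.64, -0.22, 0.042], 0.57)] 
scene tub [([0.589, 0.123, 0.071], 0.88), ([0.53, 0.017, 0.094], 0.71)] 
scene lemon [([0.64, -0.221, 0.041], 0.45)] 
scene pellet_1 [([0.454, -0.346, 0.021], 0.51)] 
wrist pliers [([0.494, -0.281, 0.04], 0.58)] 
wrist pliers_dies [([0.433, -0.563, 0.016], 0.98), ([0.491, -0.284, 0.042], 0.95)] 
wrist cover [] local []
wrist snap_l_cap [([0.49, -0.284, 0.04], 0.44)] local [[-115, -247]]
wrist snap_r_cap [([0.539, -0.085, 0.081], 0.82)] local [[-46, -54]]
wrist spice_jar [] 
wrist tub [] 
wrist lemon [] 
wrist pellet_1 [] 
0.059 [[234.9, 183.2], [268.2, 194.9]]
0.052 [[236.8, 183.9], [266.1, 194.2]]
```

```bash
python3 - <<'E'
from segm import *
for cam,f in (('top','ze3'),('scene','ze2')):
  im=cv2.cvtColor(cv2.imread(f'pics/{f}.png'),cv2.COLOR_BGR2RGB)
  for b in blobs(cam,im):
    p=atz(cam,b[0],.006)
    if b[1]<80 and .2<p[0]<.75 and -.2<p[1]<.9: print(cam,b,p.round(3))
print(robot.hand_in())
E
```

```text
top (array([195.2, 191.6]), np.int32(14)) [0.621 0.144 0.006]
top (array([121.7, 211.6]), np.int32(9)) [0.541 0.412 0.006]
top (array([ 98. , 221.5]), np.int32(10)) [0.502 0.5   0.006]
top (array([ 58.6, 235.4]), np.int32(17)) [0.447 0.648 0.006]
scene (array([158.7, 163.1]), np.int32(14)) [0.548 0.401 0.006]
scene (array([319.9, 189.3]), np.int32(34)) [ 0.746 -0.162  0.006]
the job is handed in; nothing more can be done
None
```

I finished every step of the job and handed it in at about 42 s on the robot's clock.

**What I did:** I dropped the three pellets I could see through the funnel. I picked the cover up from where it had been knocked, to the board's −y edge, and lowered it over the pins. I squeezed the left catch and then the right with the pliers. Then I laid the pliers back flat on the board.

**Last checks:**
- **Pellets:** all three went into the tube, and the visible red area grew with each drop. None were left on the worktop; the remaining red spots were on the spoon, the tub and the jars.
- **Cover:** it met the stand at the height expected for lying flush. The top camera put it within about 2 mm of the stand's centre; the scene camera was about 7 mm off in each of x and y.
- **Catches:** both caps lay against their tabs in the wrist pictures. The opening read 31.5 mm on each, against 31 mm for fully home. A harder squeeze on the left one moved nothing further. The networks put the caps 48 and 54 mm out (about 52 is closed), which is within their accuracy. I did not read the catch joints directly.
- **Pliers and bystanders:** the pliers were seen at z 0.04 on the board, and the jar, tub and lemon had not moved. The purple look-alike was not touched.

**What went wrong or disagreed:**
- **Finger tips:** they stand about 25 mm short of the reported TCP. The first pellet grasp therefore closed on air, and I found the offset by lowering the fingers.
- **Hard press:** one descent onto the first pellet briefly read 68 N at the fingers, below the 120 N wrist limit.
- **False sighting:** at the end the scene camera's network reported a "pellet" on the board with score 0.51. I judged it false because nothing had been carried there.

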